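Key a rotisserie spit onto its drive and lock it

TASK

Load the spit onto the rotisserie drive: leaving it lying in its two cradles, turn it by its fork prongs until the slot in its coupling matches the flat drive tang, then slide it along fully home against the motor's flange. Then swing the keeper arm fully shut behind the spit's handle, let go of everything, and leave the other things on the counter where they are.

Things in the scene. Friction and masses are not known exactly. Their poses are not given: they have to be found in the camera images.
- stand: Rotisserie stand, fixed; turned up to 20 degrees. Dark base plate 180 x 520 mm, 12 mm thick. Origin on the counter near the plate's middle; y along the spit towards the grey motor box (120 x 100 mm, 180 mm high, inner face y=+156 mm), x across it, away from the robot, z up. Spit axis: x=0, z=135 mm. Keeper hinge post: x=+75, y=-156 mm, upright, 20 mm thick.
- cradles (a point): Point on the spit's axis midway between the two open-topped steel cradles that carry it (stand y=-105 and y=+36 mm): V-bottomed uprights 50 mm wide, 10 mm thick, 45 mm across above z=100 mm, with cheeks up to 158 mm above the counter. Axes as the stand's.
- flange (a point): Centre of the face of the motor's round drive flange (84 mm across) on the spit's axis, stand y=+151 mm. The coupling's mouth rests against it when the spit is fully home. Axes as the stand's.
- spit: Loose steel spit lying in the cradles, 0.35 to 0.7 kg, 297 mm long, rod 14 mm thick. Origin on its axis at the fork's crossbar. y along the rod to the coupling; z along the crossbar, in the plane of the prongs, also the wide way of the coupling's slot. Starts with the prongs one above the other. Balanced: turns with about 1 N on a prong, slides with 2 to 10 N, stays where left.
- spit_fork (a point): The spit's two-pronged fork: this point is on the axis at its crossbar, axes as spit. Two round prongs 10 mm thick, centred at z=+50 and z=-50 mm, run parallel to the rod from y=0 to y=-47 mm (away from the motor). Prongs pass clear between the cradles wherever the spit has slid to.
- coupling_mouth (a point): Centre of the open end of the spit's coupling: steel block 33 x 65 mm, 42 mm long, with a slot 19 x 51 mm and 36 mm deep, wide way along the spit's z. It lies at y=+133 mm of the spit, axes alike. Starts 42 to 62 mm short of the flange. The slot fits the tang either way up (every half turn).
- spit_handle (a point): Centre of the outer end face of the spit's round wooden handle (44 mm across, 30 mm long), at y=-164 mm of the spit, axes alike. A place to push the spit along. With the spit home it lies at y=-146 mm of the stand.
- drive (a joint): Angle of the drive tang about the stand's +y axis, rad: 0 = its wide way upright; growing leans its upper edge to the stand's +x; pi/2 = wide way level. Held stiffly by the gear motor, do not try to turn it. Starts at 0.5 to 2.64; looks the same every half turn.
- drive_tip (a point): Centre of the free end of the drive tang, the flat end of the motor's shaft: dark steel blade 44 mm wide, 12 mm thick, sticking 34 mm out of the flange towards the spit, on its axis; the last 14 mm taper to 5 x 40 mm as a lead-in. z: wide way of the blade; y: along the spit's axis to the motor.
- keeper (a joint): Angle of the keeper arm about its upright hinge, rad: 0 = shut at its stop, arm across the spit's axis along the stand's -x, 4 mm behind the handle of a spit that is home; growing = swung open, away from the motor, counter-clockwise from above. Starts at 1.25 to 1.9, at most 2.1. Stiff: stays where left, moves with under 2 N at the knob.
- keeper_knob (a point): Middle of the keeper's upright black knob (18 mm across, 129 to 165 mm above the counter), at the end of its arm, a round steel bar 12 mm thick at 135 mm height, 100 mm from the hinge. x along the arm to the hinge.
- mill: Bystander: pepper mill, dark turned wood, 52 mm across, 147 mm high. Origin at the centre of its underside. Leave it alone.
- oil: Bystander: amber oil bottle, 64 mm across, 230 mm high. Origin at the centre of its underside. Leave it alone.
- bowl: Bystander: steel mixing bowl, 120 mm across, 55 mm high. Origin at the centre of its underside. Leave it alone.
- pan: Bystander: open steel food pan, 260 x 160 mm, 65 mm high. Origin at the centre of its underside. Leave it alone.
- jar: Bystander: glass jar with a steel cap, 66 mm across, 90 mm high. Origin at the centre of its underside. Leave it alone.
- mug: Bystander: white mug, 76 mm across, 90 mm high. Origin at the centre of its underside. Leave it alone.
- tongs: Bystander: steel tongs lying flat, 230 mm long, 14 mm high. Origin at the centre of its underside. Leave it alone.

How it is judged (in metres and radians):
On the way, in this order (a step that is already met when the one before it is completed fails the run):
1. the spit is turned so that its slot matches the tang (angle between the z axis of spit_fork and the z axis of drive_tip, either way round below 0.18 rad), for 0.2 s.
2. the spit is slid home on the drive (angle between the z axis of spit_fork and the z axis of drive_tip, either way round below 0.18 rad and y of coupling_mouth in the frame of stand above 0.147 m), for 0.2 s.
At the end, for the whole second after the job is handed in: The spit lies in both cradles with its coupling within 4 mm of the drive flange, slot and tang lined up within 0.18 rad, both ends on the drive's axis within 6 mm sideways and 6 to 8 mm in height, at rest, and the keeper is shut to within 0.12 rad (all of step 2 and x of coupling_mouth in the frame of stand between -0.006 and 0.006 m and z of coupling_mouth in the frame of stand between 0.129 and 0.143 m and x of spit_handle in the frame of stand between -0.006 and 0.006 m and z of spit_handle in the frame of stand between 0.129 and 0.143 m and value of joint keeper below 0.12 rad and linear speed of spit below 0.02 m/s and angular speed of spit below 0.1 rad/s); the robot touches nothing.
It fails at once if the spit is lifted out of its cradles (z of spit_fork in the frame of stand above 0.16 m).
It fails at once if a bystander is moved more than 30 mm (distance of any of mill, oil, bowl, pan, jar, mug, tongs from where it was at the start of the episode above 0.03 m).
It fails at once if a bystander is tipped over (angle between any of mill, oil, bowl, pan, jar, mug, tongs's own z axis and vertical above 0.4 rad).
It also fails if it takes over 64 s, if anything falls off the work surface, if the arm or the gripper's body presses on something with over 40 N, if the wrist force passes 120 N, or if a joint passes its speed limit or range.

ROBOT

A 7-joint arm with a two-finger parallel gripper is mounted at the origin on the work surface. World frame = base frame: x ahead of the robot, y to its left, z up, the work surface at z = 0. Lengths are in mm, angles in rad, forces in N, time in s.
With the tool pointing down it reaches from about 425 to 825 mm from the base axis. Payload 3.6 kg.
Tool frame: the origin (TCP) lies on the centre line of the jaws, within the pads' length; the fingertips stand 19 mm ahead of it and the grasp point (between the pads) is the TCP; z points along the fingers, y is the direction in which the jaws open and shut (so a half turn about z gives the same grasp; the last joint's range is limited). The gripper opens to 93 mm and grips with 3 to 60 N. Pads are 15 mm wide; open, the fingers measure 128 mm over their backs; the gripper's body (75 mm by 188 mm) begins 65 mm behind the grasp point.
Start: joints at [1.169, 0.615, -0.013, 1.423, 0.008, 1.103, -0.04], TCP at [237.965, -604.844, 237.64] pointing down, gripper open.
Joint ranges: [-3.12, 3.12], [-0.3, 2.06], [-1.34, 1.32], [0.26, 2.42], [-1.36, 4.5], [0.01, 1.98], [-2.84, 2.84]. Speed limits (rad/s): [2.79, 2.79, 3.14, 3.14, 3.14, 3.14, 3.14].

INTERFACE

Orientations are given as a 3x3 rotation matrix whose columns are the frame's x, y, z axes.
In Python, from bench import env, optics, order gives the robot as it stands. The module is installed in compiled form; this text tells all that it offers.
- The arm moves only by the tool play_rows, never from a script. Its argument "increments" is a list of rows, each a list of 5 numbers: the finger opening in mm, from 0 to 93, then the shift along the tool's x, y, z in mm, then the turn about the tool's z in degrees. A call has exactly 10 rows; each row shifts and turns the pose as measured when the row begins, along the tool's axes as they then stand; what a row does not reach is not made up. A row lasts 1/8 s, in which the tool goes at most 62.5 mm and 10.7 degrees, less where a joint would pass 70% of its speed; a pose out of reach is approached as far as the arm can. A call with a gripper value outside its range is refused whole. The fingers move at their own pace and stop on an object; "squeeze" is the grip in N (left out, the last holds). Time passes only in rows, so rows that do not move let the fingers close, or fill a call up. It gives the time, the measured TCP pose, the force and the opening at its end, in the units of the state.
- env.sense(): the state, without advancing time (a new reading comes with each control period).
- optics.capture(name): name is "scene" or "top" or "wrist"; returns a dict with "pixels" (400x640x3 uint8, red, green, blue), "K" (3x3 intrinsics, pixels), "R" (3x3) and "t" (3): a world point X has camera coordinates R X + t. Camera axes: x right, y down, z forward; pixel columns grow to the right and rows downward; lengths in mm; the calibration is good to about 2 mm. The wrist camera is an equidistant fisheye: a pixel r from the principal point sees the ray r / f radians off the axis. A picture is of the moment at which its call begins. There is no depth.
- order.finish_job(): hands the job in, once; it reports no verdict.
The state is a dict: "t": time; "joint_positions": joint angles; "dq": joint speeds; "joint_torque": joint torques, N m; "ee_pos": TCP position; "orientation": TCP orientation; "force": force on the tool from outside, world axes, zero at the start; "ft_torque": the same for the moment, N m; "grip_width": finger opening in mm.
Only numpy, scipy, OpenCV 4.12 (cv2) and the standard library are available. Lean on these libraries where they do the work, as an engineer would, in place of code of your own. Each camera call takes 0.05 s, during which the arm holds its last target.

## Working session

There is one attempt and no reset: what is moved stays moved. The work goes in short steps, Python scripts to look and compute and a tool call to move; the robot and the scene stay as the last step left them, time stands still between calls to the robot, and variables do not carry over. Pictures are saved under pics/ and viewed, and the job is handed in when it is done.

Besides the shell and the picture viewer there is one more tool, called after "Call:" in YAML: its name, and indented under it one key for each argument. play_rows: Moves the arm, as the interface text tells. Its arguments: {"type":"object","properties":{"increments":{"type":"array"},"squeeze":{"type":"number"}},"required":["increments"]}

```bash
mkdir -p pics; ls; python3 - <<'E'
from bench import env, optics, order
import cv2
s=env.sense()
for k,v in s.items(): print(k,v)
for n in ("scene","top","wrist"):
    c=optics.capture(n); cv2.imwrite(f"pics/{n}0.png",c["pixels"][:,:,::-1]); print(n,c["K"],c["R"],c["t"])
E
```

```text
pics
t 0.0
joint_positions [ 1.16947622  0.61589531 -0.01260483  1.42492049  0.00812285  1.10341307
 -0.04041388]
dq [-0.00214308 -0.0003723   0.00036356 -0.00103849 -0.00087875  0.00051813
 -0.00062643]
joint_torque [ 3.98037346e-04 -4.58935440e+01  2.09197733e-01 -1.65741849e+01
 -6.11548545e-02  2.06186401e-02  2.42835249e-04]
ee_pos [ 237.6865067  -604.16562143  236.48954199]
orientation [[ 9.30553806e-01  3.66153793e-01 -1.00701167e-03]
 [ 3.66155172e-01 -9.30550761e-01  2.38142582e-03]
 [-6.51073738e-05 -2.58476739e-03 -9.99996657e-01]]
force [-0.88615237  1.14963539 -0.31808528]
ft_torque [-4.19999645e-02 -4.16418374e-02  7.68769476e-05]
grip_width 93.24976762880428
scene [[499.53276495   0.         311.67814644]
 [  0.         499.53276495 193.60723721]
 [  0.           0.           1.        ]] [[ 0.5994324   0.80034827  0.01111059]
 [ 0.49655535 -0.36094369 -0.78940005]
 [-0.62778467  0.47870899 -0.61377856]] [-275.81564999 -235.08733636 1845.77193475]
top [[388.19331051   0.         319.82919886]
 [  0.         388.19331051 204.83351071]
 [  0.           0.           1.        ]] [[ 1.69925821e-01 -9.85456633e-01  6.62939487e-04]
 [-9.59469912e-01 -1.65598234e-01 -2.28023491e-01]
 [ 2.24817044e-01  3.81110084e-02 -9.73655405e-01]] [-155.93688946  543.87100003  960.84523329]
wrist [[309.70691629   0.         324.89721174]
 [  0.         309.70691629 198.86694316]
 [  0.           0.           1.        ]] [[ 0.36563932 -0.93075474 -0.00187182]
 [-0.90206694 -0.35486358  0.24565643]
 [-0.22931013 -0.08813314 -0.96935515]] [-648.78351604  -28.49098675  390.43612281]
```

View pics/scene0.png

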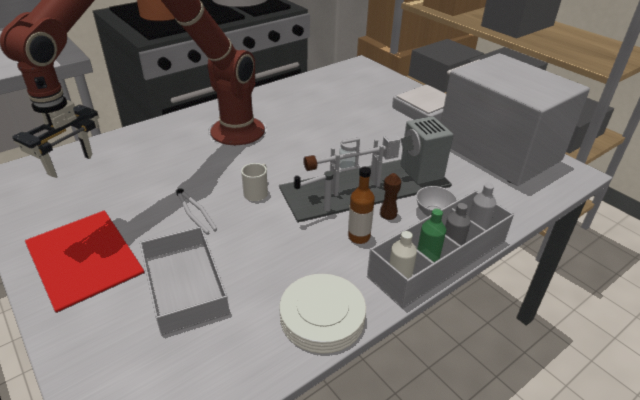

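View pics/top0.png

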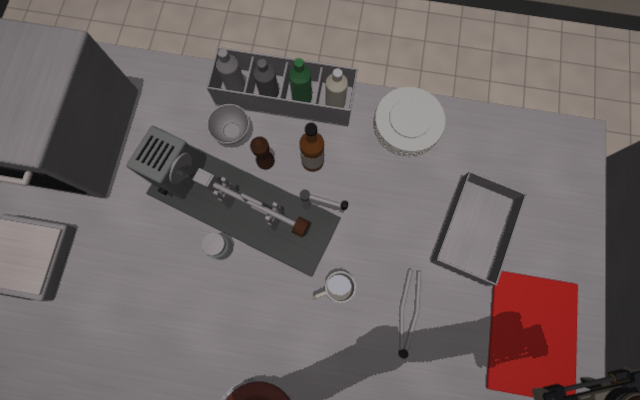

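View pics/wrist0.png

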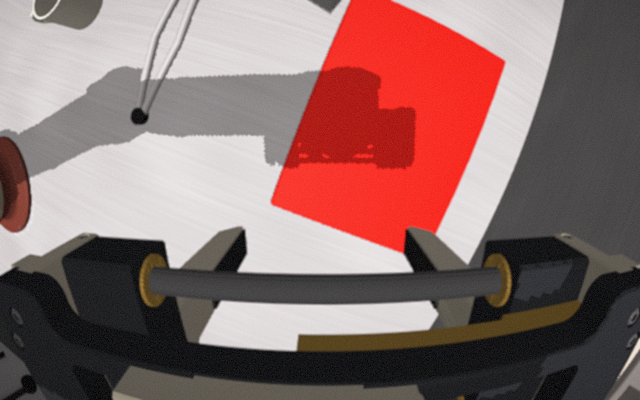

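The scene view shows the stand at about (365,175) with the handle at (310,162), the keeper knob at (297,182) and the motor at (427,150). In the top view the handle is at (301,227), the coupling at (203,178), the motor at (160,155) and the knob at (344,205). The wrist view doesn't see the stand yet. I'll zoom in.

```bash
cat > h.py <<'E'
import numpy as np, cv2
from bench import env, optics, order
def cap(n,save=None):
    c=optics.capture(n)
    c={k:np.array(v) for k,v in c.items()}; c["n"]=n
    if save: cv2.imwrite("pics/"+save,c["pixels"][:,:,::-1])
    return c
def ray(c,u,v):
    K=c["K"]; x=(u-K[0,2])/K[0,0]; y=(v-K[1,2])/K[1,1]
    if c["n"]=="wrist":
        r=np.hypot(x,y); d=np.array([np.sin(r)*x/r,np.sin(r)*y/r,np.cos(r)]) if r>1e-9 else np.array([0,0,1.])
    else: d=np.array([x,y,1.]); d/=np.linalg.norm(d)
    return -c["R"].T@c["t"], c["R"].T@d
def onz(c,u,v,z):
    o,d=ray(c,u,v); return o+d*(z-o[2])/d[2]
def tri(*obs):
    A=np.zeros((3,3));b=np.zeros(3);rs=[ray(*o) for o in obs]
    for o,d in rs:
        P=np.eye(3)-np.outer(d,d);A+=P;b+=P@o
    X=np.linalg.solve(A,b)
    return X,[np.linalg.norm((np.eye(3)-np.outer(d,d))@(X-o)) for o,d in rs]
def proj(c,X):
    p=c["R"]@np.asarray(X,float)+c["t"];K=c["K"]
    if c["n"]=="wrist":
        s=np.hypot(p[0],p[1]);th=np.arctan2(s,p[2]);q=p[:2]/s*th
    else:q=p[:2]/p[2]
    return q*K[0,0]+K[:2,2]
def crop(c,x0,y0,x1,y1,f,name):
    im=c["pixels"][y0:y1,x0:x1,::-1]
    cv2.imwrite("pics/"+name,cv2.resize(im,None,fx=f,fy=f,interpolation=cv2.INTER_CUBIC))
E
python3 - <<'E'
from h import *
c=cap("scene"); crop(c,270,100,470,230,4,"s1.png")
c=cap("top"); crop(c,120,110,360,280,3.3,"t1.png")
E
```

```text
(no output)
```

View pics/s1.png

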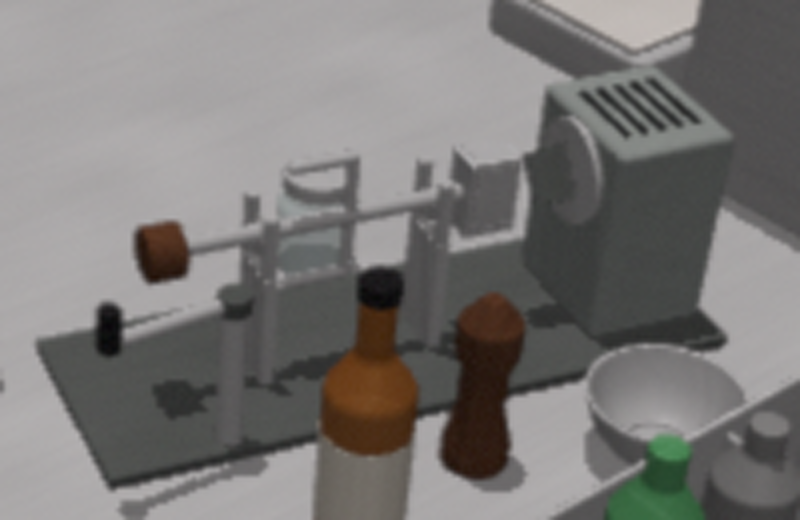

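View pics/t1.png

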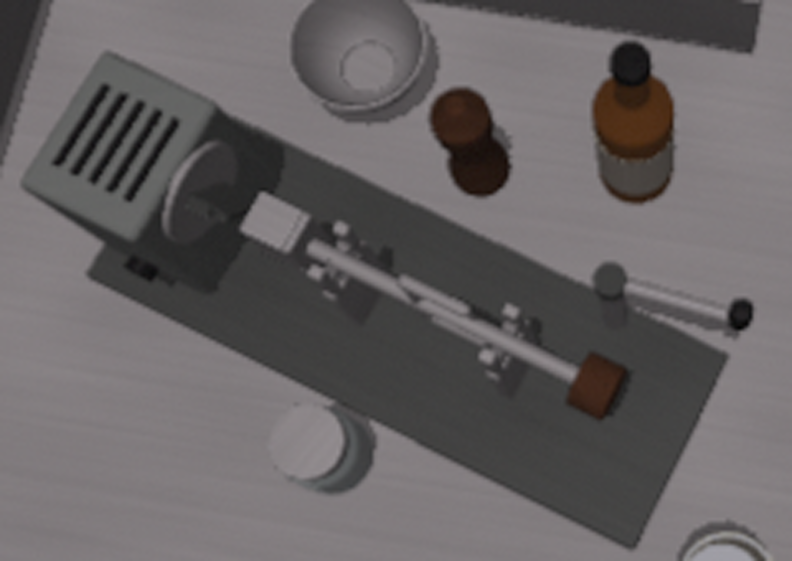

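```bash
cat >> h.py <<'E'
def tp(x,y,f=3.3,o=(120,110)): return ((x+.5)/f-.5+o[0],(y+.5)/f-.5+o[1])
def sp(x,y,f=4,o=(270,100)): return ((x+.5)/f-.5+o[0],(y+.5)/f-.5+o[1])
E
python3 - <<'E'
from h import *
t=cap("top");s=cap("scene")
A=onz(t,*tp(633,548),12);B=onz(t,*tp(727,353),12);C=onz(t,*tp(90,272),12)
print("corners top",A,B,C,np.linalg.norm(A-B),np.linalg.norm(A-C))
D=onz(s,*sp(40,345),12);E=onz(s,*sp(115,485),12);F=onz(s,*sp(725,340),12)
print("scene",D,E,F)
for n,a,b in [("knobtop",(740,306),(109,307)),("knobbot/mid",(740,318),(109,330)),("post top",(610,278),(236,292)),("handle",(598,385),(163,251))]:
    print(n,tri((t,*tp(*a)),(s,*sp(*b))))
# motor top corners
M=[(110,52),(215,103),(133,240),(24,183)]
for m in M: print("motor",onz(t,*tp(*m),180))
E
```

```text
corners top [379.74799754 -70.20043507  12.        ] [ 550.79782043 -119.46321456   12.        ] [528.15196979 422.79579862  12.        ] 178.00242512730722 514.8485460879083
scene [390.77836164 -73.1410562   12.        ] [ 560.29466224 -122.70127241   12.        ] [701.92543793 366.46279359  12.        ]
knobtop (array([ 554.07207271, -121.14889672,  164.77472778]), [np.float64(0.8648446136199065), np.float64(0.8648446136198794)])
knobbot/mid (array([ 551.2906742 , -121.51672904,  143.7833366 ]), [np.float64(0.9178856325668637), np.float64(0.917885632566826)])
post top (array([565.20678977, -22.26133737, 141.89675637]), [np.float64(0.5284760274788886), np.float64(0.5284760274788227)])
handle (array([486.06594305, -27.13376747, 134.60215425]), [np.float64(0.9167841341589654), np.float64(0.9167841341589232)])
motor [662.52047034 369.85866792 180.        ]
motor [636.53679482 283.24962511 180.        ]
motor [524.89273789 315.03976843 180.        ]
motor [553.06135212 403.85268715 180.        ]
```

```bash
cat >> h.py <<'E'
YAW=np.radians(-16.4); ORG=np.array([538,149.5,0.])
def RS(): return np.array([[np.cos(YAW),-np.sin(YAW),0],[np.sin(YAW),np.cos(YAW),0],[0,0,1]])
def s2w(p): return RS()@np.asarray(p,float)+ORG
def w2s(p): return RS().T@(np.asarray(p,float)-ORG)
def tool(s=None): 
    s=s or env.sense(); return np.array(s["ee_pos"]),np.array(s["orientation"])
E
python3 - <<'E'
from h import *
t=cap("top");s=cap("scene");w=cap("wrist")
p,R=tool()
print("cam in tool",R.T@(-w["R"].T@w["t"]-p), "cam axes in tool\n",(w["R"]@R).round(3))
print("oil cap",w2s(tri((t,*tp(630,65)),(s,*sp(380,278)))[0]))
print("mill top",w2s(tri((t,*tp(459,116)),(s,*sp(492,310)))[0]))
print("bowl",w2s(onz(t,*tp(360,45),55)),"jar",w2s(onz(t,*tp(308,440),90)))
for n,a,b in [("knobtop",(740,306),(109,307)),("post top",(610,278),(236,292)),("handle",(598,385),(163,251))]:
    print(n,w2s(tri((t,*tp(*a)),(s,*sp(*b)))[0]))
E
```

```text
cam in tool [ 6.79865386e+01 -1.40586665e-01 -1.47600451e+02] cam axes in tool
 [[-0.001  1.    -0.   ]
 [-0.969 -0.001 -0.246]
 [-0.246  0.     0.969]]
oil cap [ 200.1309414  -112.95617534  226.34000696]
mill top [141.37341143   8.28082482 131.39784255]
bowl [182.31828895 137.33037845  55.        ] jar [-129.14994382   -0.98403303   90.        ]
knobtop [  91.83356774 -255.0994564   164.77472778]
post top [  74.59519985 -157.09144656  141.89675637]
handle [ 4.99686498e-02 -1.84110379e+02  1.34602154e+02]
```

```bash
cat >> h.py <<'E'
def plan(wps,grip=93,rounds=1):
    """wps: list of (world xyz, stand-relative tool-y angle deg (world) or None, nrows). prints rows"""
    p,R=tool(); a=np.arctan2(R[1,1],R[0,1]); rows=[]
    for tgt,ang,n in wps:
        tgt=np.asarray(tgt,float)
        a1=a if ang is None else np.radians(ang)
        da=(a1-a+np.pi)%(2*np.pi)-np.pi
        d=(tgt-p)/n
        for i in range(n):
            y=np.array([np.cos(a),np.sin(a),0]);x=np.array([-np.sin(a),np.cos(a),0])
            rows.append([grip,round(float(d@x),rounds),round(float(d@y),rounds),round(float(-d[2]),rounds),round(float(-np.degrees(da/n)),rounds)])
            a+=da/n
        p=tgt
    print(str(rows)); 
    return rows
def st():
    s=env.sense();p,R=tool(s)
    print("t",round(s["t"],2),"world",p.round(1),"stand",w2s(p).round(1),"yang",np.degrees(np.arctan2(R[1,1],R[0,1])).round(2),"F",np.array(s["force"]).round(1),"stF",(RS().T@np.array(s["force"])).round(1),"g",round(s["grip_width"],1))
E
python3 - <<'E'
from h import *
st()
plan([((480,-300,320),-40,8),((500,-180,320),-30,2)])
E
```

```text
t 0.5 world [ 237.9 -604.8  237.6] stand [ -74.9 -808.3  237.6] yang -68.52 F [-0.2  0.3  0.1] stF [-0.3  0.2  0.1] g 93.1
[[93, 42.1, -24.4, -10.3, -3.6], [93, 43.5, -21.7, -10.3, -3.6], [93, 44.8, -19.0, -10.3, -3.6], [93, 45.9, -16.1, -10.3, -3.6], [93, 46.8, -13.3, -10.3, -3.6], [93, 47.5, -10.3, -10.3, -3.6], [93, 48.1, -7.3, -10.3, -3.6], [93, 48.5, -4.3, -10.3, -3.6], [93, 52.4, -30.9, -0.0, -5.0], [93, 54.9, -26.2, -0.0, -5.0]]
```

Call:
play_rows:
  increments:
    - [93, 42, -24, -10, -3.6]
    - [93, 43, -22, -10, -3.6]
    - [93, 45, -19, -10, -3.6]
    - [93, 46, -16, -10, -3.6]
    - [93, 47, -13, -10, -3.6]
    - [93, 47, -10, -10, -3.6]
    - [93, 48, -7, -10, -3.6]
    - [93, 48, -4, -10, -3.6]
    - [93, 52, -31, 0, -5]
    - [93, 55, -26, 0, -5]

```text
t: 1.75
ee_pos: [502.5, -174.0, 319.2]
orientation: [[0.488, 0.873, 0.003], [0.873, -0.488, -0.005], [-0.003, 0.005, -1.0]]
force: [0.8, 0.0, 0.2]
grip_width: 92.7
```

```bash
python3 - <<'E'
from h import *
st()
plan([(s2w((0,0,320)),-16.4,8),(s2w((0,0,320)),None,2)])
E
```

```text
t 1.75 world [ 502.5 -174.   319.2] stand [  57.3 -320.3  319.2] yang -29.23 F [0.8 0.  0.2] stF [0.8 0.3 0.2] g 92.7
[[93, 37.5, -15.9, -0.1, -1.6], [93, 37.9, -14.8, -0.1, -1.6], [93, 38.3, -13.8, -0.1, -1.6], [93, 38.7, -12.7, -0.1, -1.6], [93, 39.0, -11.6, -0.1, -1.6], [93, 39.3, -10.5, -0.1, -1.6], [93, 39.6, -9.4, -0.1, -1.6], [93, 39.8, -8.3, -0.1, -1.6], [93, 0.0, 0.0, -0.0, -0.0], [93, 0.0, 0.0, -0.0, -0.0]]
```

Call:
play_rows:
  increments:
    - [93, 37.5, -16, 0, -1.6]
    - [93, 38, -15, 0, -1.6]
    - [93, 38, -14, 0, -1.6]
    - [93, 39, -13, 0, -1.6]
    - [93, 39, -11.5, 0, -1.6]
    - [93, 39, -10.5, 0, -1.6]
    - [93, 39.5, -9.5, 0, -1.6]
    - [93, 40, -8, 0, -1.6]
    - [93, 0, 0, 0, 0]
    - [93, 0, 0, 0, 0]

```text
t: 3.0
ee_pos: [535.7, 165.8, 320.1]
orientation: [[0.267, 0.964, 0.008], [0.964, -0.267, -0.004], [-0.002, 0.009, -1.0]]
force: [-0.2, -1.0, 0.1]
grip_width: 93.0
```

```bash
python3 - <<'E'
from h import *
import pickle
st(); c=cap("wrist","w1.png"); pickle.dump(c,open("w1.pkl","wb"))
plan([(s2w((-130,20,320)),-16.4,5),(s2w((-130,20,320)),None,5)])
E
```

```text
t 3.0 world [535.7 165.8 320.1] stand [ -6.8  15.  320.1] yang -15.51 F [-0.2 -1.   0.1] stF [ 0.1 -1.   0.1] g 93.0
[[93, 1.3, -24.6, 0.0, 0.2], [93, 1.3, -24.6, 0.0, 0.2], [93, 1.2, -24.6, 0.0, 0.2], [93, 1.1, -24.6, 0.0, 0.2], [93, 1.0, -24.6, 0.0, 0.2], [93, 0.0, 0.0, -0.0, -0.0], [93, 0.0, 0.0, -0.0, -0.0], [93, 0.0, 0.0, -0.0, -0.0], [93, 0.0, 0.0, -0.0, -0.0], [93, 0.0, 0.0, -0.0, -0.0]]
```

View pics/w1.png

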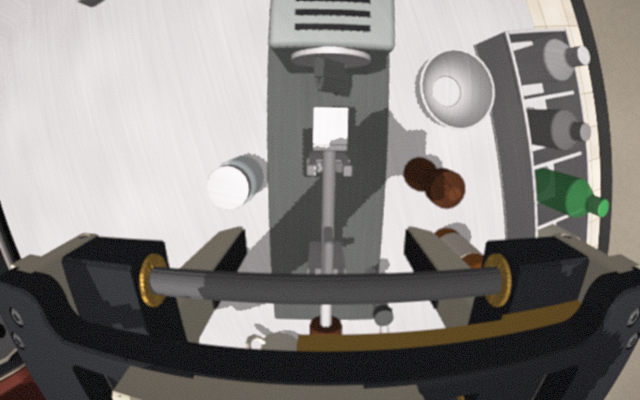

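The wrist view from above the stand shows the tang at (332,75), the coupling block at (331,128), the rod at about (328,200) and the flange edge at row 57. I'll zoom in, and go left for a second view.

```bash
python3 - <<'E'
from h import *
import pickle
c=pickle.load(open("w1.pkl","rb")); crop(c,260,30,400,190,3.75,"w1z.png")
E
```

Call:
play_rows:
  increments:
    - [93, 1, -25, 0, 0.2]
    - [93, 1, -25, 0, 0.2]
    - [93, 1, -25, 0, 0.2]
    - [93, 1, -25, 0, 0.2]
    - [93, 1, -25, 0, 0.2]
    - [93, 0, 0, 0, 0]
    - [93, 0, 0, 0, 0]
    - [93, 0, 0, 0, 0]
    - [93, 0, 0, 0, 0]
    - [93, 0, 0, 0, 0]

```text
t: 4.3
ee_pos: [419.8, 193.8, 319.2]
orientation: [[0.31, 0.951, 0.012], [0.951, -0.31, -0.009], [-0.004, 0.014, -1.0]]
force: [-0.1, -0.5, 0.5]
grip_width: 92.8
```

```bash
python3 - <<'E'
from h import *
import pickle
st(); c=cap("wrist","w2.png"); pickle.dump(c,open("w2.pkl","wb"))
P=proj(c,s2w((0,134,135))).astype(int);print(P)
crop(c,P[0]-80,max(P[1]-80,0),P[0]+80,P[1]+80,3.75,"w2z.png"); print(P[0]-80,max(P[1]-80,0))
E
```

```text
t 4.3 world [419.8 193.8 319.2] stand [-125.9    9.1  319.2] yang -18.05 F [-0.1 -0.5  0.5] stF [-0.  -0.5  0.5] g 92.8
[433  70]
353 0
```

View pics/w1z.png

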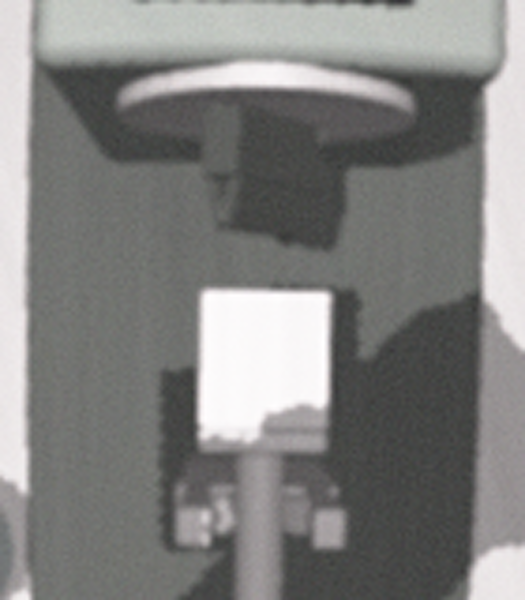

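View pics/w2z.png

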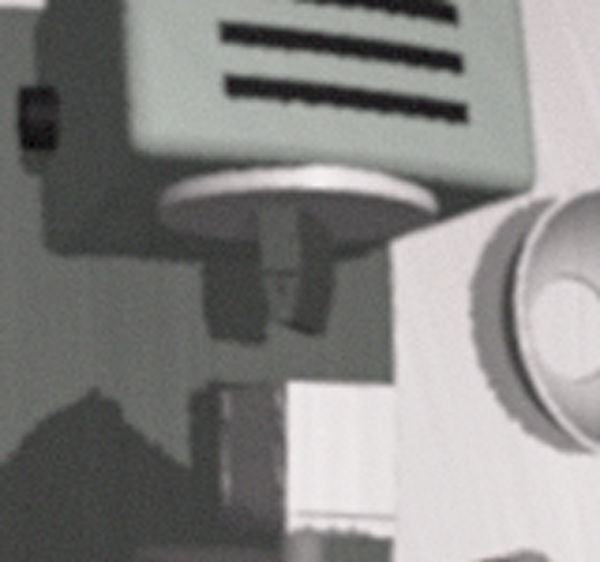

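In view 1 the tang shows its light narrow edge on the left (crop x about 205-240) and its broad face falling to the right (to x about 340). So its upper edge leans to stand -x by roughly 38°. I'll enhance the contrast to measure it.

```bash
python3 - <<'E'
from h import *
import pickle
for n,(x0,y0,x1,y1) in (("w1",(300,45,365,105)),("w2",(400,45,465,105))):
    c=pickle.load(open(n+".pkl","rb")); im=c["pixels"][y0:y1,x0:x1,::-1].astype(float)
    im=np.clip((im-20)*2.2,0,255).astype(np.uint8)
    cv2.imwrite(f"pics/{n}q.png",cv2.resize(im,None,fx=9,fy=9,interpolation=cv2.INTER_CUBIC))
E
```

```text
(no output)
```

View pics/w1q.png

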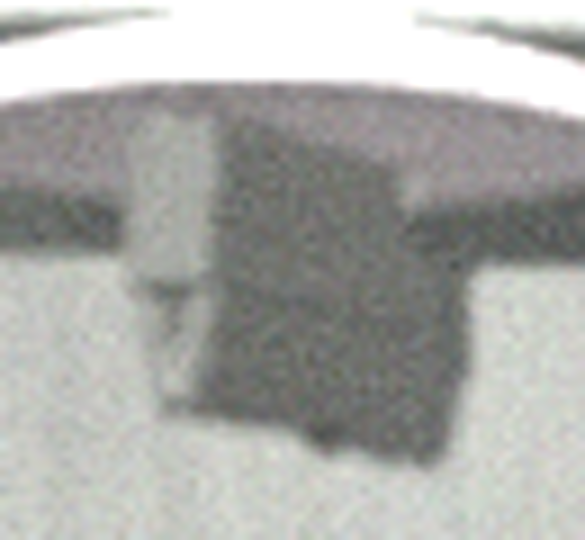

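View pics/w2q.png

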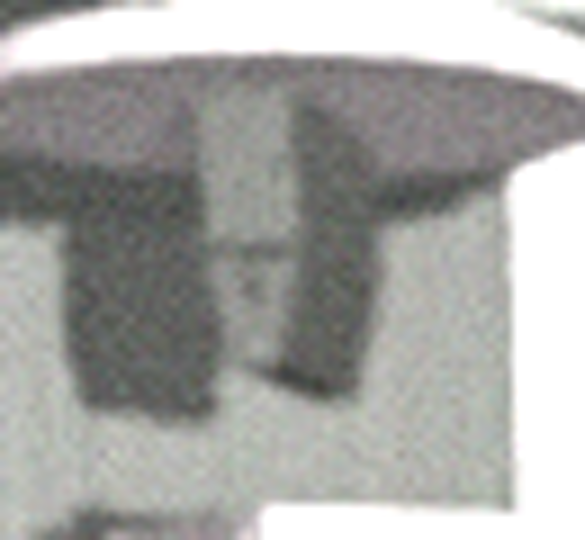

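```bash
python3 - <<'E'
from h import *
import pickle
a=pickle.load(open("w1.pkl","rb"));b=pickle.load(open("w2.pkl","rb"))
p1=lambda x,y:((x+.5)/9-.5+300,(y+.5)/9-.5+45)
p2=lambda x,y:((x+.5)/9-.5+400,(y+.5)/9-.5+45)
P={}
for n,u,v in [("upL taper",(135,283),(212,250)),("upR taper",(215,290),(297,250)),("upL fl",(140,112),(203,92)),("upR fl",(215,115),(293,92)),("low fl",(402,182),(373,158))]:
    X,e=tri((a,*p1(*u)),(b,*p2(*v))); P[n]=w2s(X); print(n,P[n].round(1),np.round(e,1))
for k,y in (("taper",131),):
    v=P["upR "+k]-P["upL "+k]; print("edge tilt",np.degrees(np.arctan2(-v[2],v[0])))
v=P["low fl"]-P["upR fl"]; print("broad",v,np.degrees(np.arctan2(v[0],-v[2])))
# flange rim ellipse etc: coupling top corners
for n,u,v in [("coup mouth L",(200,289),None)]: pass
q=lambda x,y:((x+.5)/3.75-.5+260,(y+.5)/3.75-.5+30)
for m in [(201,290),(332,290),(199,450),(328,452)]: print(w2s(onz(a,*q(*m),167.5)).round(1))
for m in [(237,600),(283,600)]: print("rod",w2s(onz(a,*q(*m),135)).round(1))
E
```

```text
upL taper [-17.3 129.4 150.5] [0.5 0.5]
upR taper [ -8.3 128.7 155.2] [0.2 0.2]
upL fl [-17.  149.4 149.1] [0.9 0.9]
upR fl [ -8.6 148.  156.9] [0.4 0.4]
low fl [ 14.2 147.  124.9] [0.2 0.2]
edge tilt -27.753829368011136
broad [ 22.85457464  -0.99860152 -32.04956043] 35.49270685175681
[-17.7  97.1 167.5]
[ 15.8  97.7 167.5]
[-17.7  55.7 167.5]
[ 15.7  55.7 167.5]
rod [ -7.1   8.7 135. ]
rod [  6.4   8.9 135. ]
```

The tang's upper edge sits at about (-12.8, 152.8) in stand x and z. Its radius is 22 mm, as the text gives, so it leans 35.5° toward stand -x (drive about 2.52). The coupling is at x≈-1, with its mouth at y≈97. The top prong has to go to (-29, 176). I'll approach it now.

```bash
python3 - <<'E'
from h import *
st()
plan([(s2w((-0.5,-60,290)),-16.4,6),(s2w((-.5,-60,250)),None,4)],50)
E
```

```text
t 4.35 world [419.8 193.8 319.1] stand [-125.9    9.1  319.1] yang -18.05 F [-0.1  0.1 -0.3] stF [-0.1  0.1 -0.3] g 92.9
[[50, -10.9, 21.2, 4.9, -0.3], [50, -11.0, 21.2, 4.9, -0.3], [50, -11.1, 21.1, 4.9, -0.3], [50, -11.2, 21.1, 4.9, -0.3], [50, -11.3, 21.0, 4.9, -0.3], [50, -11.4, 21.0, 4.9, -0.3], [50, 0.0, 0.0, 10.0, -0.0], [50, 0.0, 0.0, 10.0, -0.0], [50, 0.0, 0.0, 10.0, -0.0], [50, 0.0, 0.0, 10.0, -0.0]]
```

Call:
play_rows:
  increments:
    - [50, -11, 21, 5, -0.3]
    - [50, -11, 21, 5, -0.3]
    - [50, -11, 21, 5, -0.3]
    - [50, -11, 21, 5, -0.3]
    - [50, -11, 21, 5, -0.3]
    - [50, -11, 21, 5, -0.3]
    - [50, 0, 0, 10, 0]
    - [50, 0, 0, 10, 0]
    - [50, 0, 0, 10, 0]
    - [50, 0, 0, 5, 0]

```text
t: 5.6
ee_pos: [523.0, 93.8, 252.7]
orientation: [[0.273, 0.962, 0.011], [0.962, -0.273, -0.006], [-0.003, 0.012, -1.0]]
force: [0.2, -0.1, -0.2]
grip_width: 49.6
```

```bash
python3 - <<'E'
from h import *
st()
plan([(s2w((-0.5,-60,184)),-16.4,8),(s2w((-.5,-60,184)),None,2)],30)
c=cap("wrist","w3.png");print(proj(c,s2w((-.5,-37,185))),proj(c,s2w((-.5,-83,185))))
E
```

```text
t 5.6 world [523.   93.8 252.7] stand [  1.3 -57.7 252.7] yang -15.82 F [ 0.2 -0.1 -0.2] stF [ 0.2 -0.1 -0.2] g 49.6
[[30, -0.3, -0.2, 8.6, 0.1], [30, -0.3, -0.2, 8.6, 0.1], [30, -0.3, -0.2, 8.6, 0.1], [30, -0.3, -0.2, 8.6, 0.1], [30, -0.3, -0.2, 8.6, 0.1], [30, -0.3, -0.2, 8.6, 0.1], [30, -0.3, -0.2, 8.6, 0.1], [30, -0.3, -0.2, 8.6, 0.1], [30, 0.0, 0.0, -0.0, -0.0], [30, 0.0, 0.0, -0.0, -0.0]]
[321.25924362 188.61151037] [320.88014595 248.26114288]
```

View pics/w3.png

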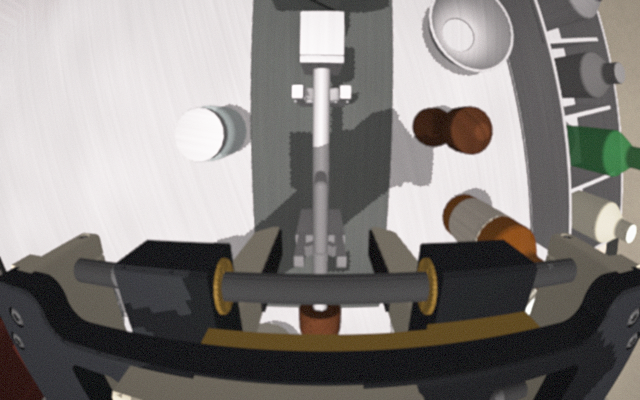

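The prong is seen end-on over the rod at (321,175-250), centred between the fingers, so I can descend.

Call:
play_rows:
  increments:
    - [30, -0.3, -0.2, 9, 0.1]
    - [30, -0.3, -0.2, 9, 0.1]
    - [30, -0.3, -0.2, 9, 0.1]
    - [30, -0.3, -0.2, 9, 0.1]
    - [30, -0.3, -0.2, 9, 0.1]
    - [30, -0.3, -0.2, 9, 0.1]
    - [30, -0.3, -0.2, 8, 0.1]
    - [30, 0, 0, 6, 0]
    - [30, 0, 0, 0, 0]
    - [30, 0, 0, 0, 0]
  squeeze: 8

```text
t: 6.9
ee_pos: [521.6, 92.1, 179.7]
orientation: [[0.285, 0.959, 0.011], [0.959, -0.284, -0.006], [-0.003, 0.012, -1.0]]
force: [0.1, -0.4, 0.2]
grip_width: 30.0
```

```bash
python3 - <<'E'
from h import *
st()
E
```

```text
t 6.9 world [521.6  92.1 179.7] stand [  0.5 -59.7 179.7] yang -16.53 F [ 0.1 -0.4  0.2] stF [ 0.2 -0.3  0.2] g 30.0
```

Call:
play_rows:
  increments:
    - [0, 0, 0, -2, 0]
    - [0, 0, 0, -2, 0]
    - [0, 0, 0, 0, 0]
    - [0, 0, 0, 0, 0]
    - [0, 0, 0, 0, 0]
    - [0, 0, 0, 0, 0]
    - [0, 0, 0, 0, 0]
    - [0, 0, 0, 0, 0]
    - [0, 0, 0, 0, 0]
    - [0, 0, 0, 0, 0]
  squeeze: 8

```text
t: 8.15
ee_pos: [521.8, 92.4, 184.7]
orientation: [[0.284, 0.959, 0.012], [0.959, -0.284, -0.006], [-0.002, 0.013, -1.0]]
force: [0.3, -0.7, 0.6]
grip_width: 9.6
```

```bash
python3 - <<'E'
from h import *
st()
import numpy as np
P=[(-0.5-50*np.sin(np.radians(a)),135+50*np.cos(np.radians(a))) for a in np.linspace(0,35.5,8)]
print(np.diff(P,axis=0).round(2),P[-1])
E
```

```text
t 8.15 world [521.8  92.4 184.7] stand [  0.6 -59.4 184.7] yang -16.52 F [ 0.3 -0.7  0.6] stF [ 0.5 -0.6  0.6] g 9.6
[[-4.42 -0.2 ]
 [-4.39 -0.59]
 [-4.32 -0.97]
 [-4.21 -1.35]
 [-4.08 -1.72]
 [-3.91 -2.07]
 [-3.71 -2.41]] (np.float64(-29.53514778554699), np.float64(175.70577591781597))
```

Gripped (9.6 mm). Now the arc toward -x.

Call:
play_rows:
  increments:
    - [0, 0, -4.4, 0.2, 0]
    - [0, 0, -4.4, 0.6, 0]
    - [0, 0, -4.3, 1, 0]
    - [0, 0, -4.2, 1.3, 0]
    - [0, 0, -4.1, 1.7, 0]
    - [0, 0, -4, 2, 0]
    - [0, 0, -3.7, 2.4, 0]
    - [0, 0, -0.5, 0.3, 0]
    - [0, 0, 0, 0, 0]
    - [0, 0, 0, 0, 0]

```text
t: 9.4
ee_pos: [494.4, 101.1, 175.5]
orientation: [[0.285, 0.958, 0.019], [0.959, -0.285, -0.005], [0.0, 0.02, -1.0]]
force: [0.8, 0.1, 1.5]
grip_width: 9.7
```

```bash
python3 - <<'E'
from h import *
st()
p=w2s(tool()[0]);print(np.degrees(np.arctan2(-.5-p[0],p[2]-135)))
c=cap("wrist","w4.png");crop(c,250,0,400,130,5,"w4z.png")
E
```

```text
t 9.4 world [494.4 101.1 175.5] stand [-28.2 -58.8 175.5] yang -16.55 F [0.8 0.1 1.5] stF [0.8 0.3 1.5] g 9.7
34.37092139942936
```

View pics/w4.png

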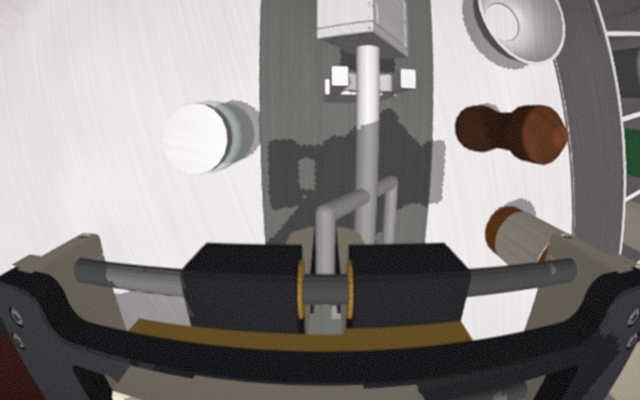

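View pics/w4z.png

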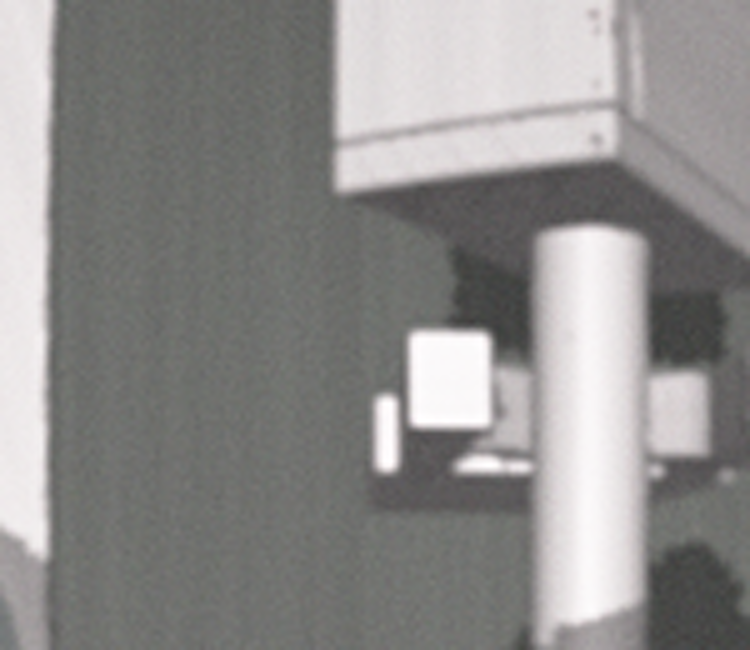

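The upper prong is at the left (325,215) and the coupling's face is tilted. From the TCP the spit's turn is about 34.5°, against 35.5° for the tang. Now I'll grip harder and slide.

Call:
play_rows:
  increments:
    - [0, 0, 0, 0, 0]
    - [0, 0, 0, 0, 0]
    - [0, 5, 0, 0, 0]
    - [0, 5, 0, 0, 0]
    - [0, 5, 0, 0, 0]
    - [0, 5, 0, 0, 0]
    - [0, 5, 0, 0, 0]
    - [0, 5, 0, 0, 0]
    - [0, 5, 0, 0, 0]
    - [0, 0, 0, 0, 0]
  squeeze: 30

```text
t: 10.7
ee_pos: [492.4, 103.8, 173.3]
orientation: [[0.301, 0.953, -0.018], [0.951, -0.302, -0.06], [-0.063, 0.001, -0.998]]
force: [2.1, 1.5, 0.5]
grip_width: 8.5
```

```bash
python3 - <<'E'
from h import *
st()
p=w2s(tool()[0]);print(np.degrees(np.arctan2(-.5-p[0],p[2]-135)))
c=cap("wrist","w5.png");crop(c,250,0,450,150,4,"w5z.png")
E
```

```text
t 10.7 world [492.4 103.8 173.3] stand [-30.8 -56.7 173.3] yang -17.56 F [2.1 1.5 0.5] stF [1.6 2.  0.5] g 8.5
38.3176547207157
```

View pics/w5.png

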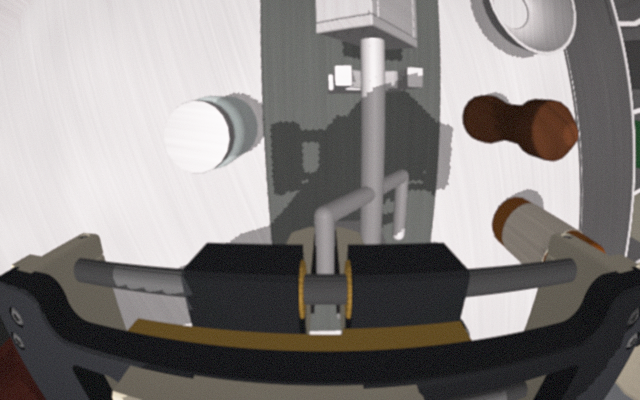

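Call:
play_rows:
  increments:
    - [0, 0, 0, 0, 0]
    - [0, 8, 0, 0, 0]
    - [0, 8, 0, 0, 0]
    - [0, 0, 0, 0, 0]
    - [0, 0, 0, 0, 0]
    - [0, 0, 0, 0, 0]
    - [0, 0, 0, 0, 0]
    - [0, 0, 0, 0, 0]
    - [0, 10, 0, 0, 0]
    - [0, 10, 0, 0, 0]

```text
t: 12.0
ee_pos: [491.2, 120.5, 168.4]
orientation: [[0.307, 0.95, -0.052], [0.946, -0.31, -0.095], [-0.107, -0.02, -0.994]]
force: [-5.3, -8.0, 7.3]
grip_width: 8.7
```

```bash
python3 - <<'E'
from h import *
st(); print(env.sense()["ft_torque"], env.sense()["orientation"])
p=w2s(tool()[0]);print(np.degrees(np.arctan2(-.5-p[0],p[2]-135)))
c=cap("top");crop(c,120,110,360,280,3.3,"t5.png")
st()
E
```

```text
t 12.0 world [491.2 120.5 168.4] stand [-36.7 -41.  168.4] yang -18.08 F [-5.3 -8.   7.3] stF [-2.8 -9.2  7.3] g 8.7
[-1.81970616  1.15049933  0.03732338] [[ 0.30655406  0.95042789 -0.05207146]
 [ 0.94583915 -0.31030086 -0.09540267]
 [-0.10683118 -0.02000515 -0.9940759 ]]
47.349134400987516
t 12.05 world [491.3 121.9 168.1] stand [-37.  -39.7 168.1] yang -18.02 F [-5.3 -6.7  5.7] stF [-3.3 -7.9  5.7] g 9.4
```

View pics/t5.png

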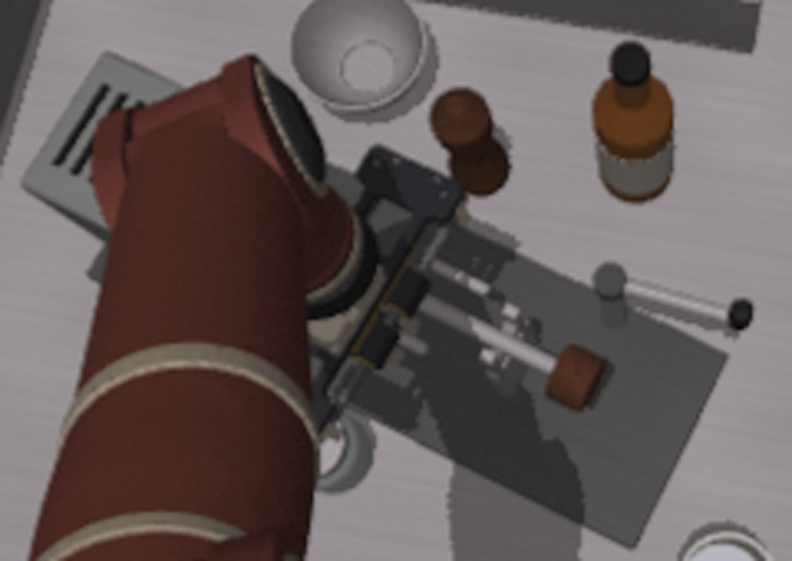

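The spit has slid about 20 mm, but the tool tilted 6° and dragged the prong down to about 47°. I'll bring the angle back before entering the tang, using full-rotation move planning from here.

```bash
cat >> h.py <<'E'
def loc(ds):
    """stand-frame shift -> tool shift"""
    p,R=tool(); return (R.T@RS()@np.asarray(ds,float)).round(2)
E
python3 - <<'E'
from h import *
st()
for d in [(1,0,0),(0,1,0),(0,0,1),(3.8,0,3.8)]: print(d,loc(d))
E
```

```text
t 12.05 world [491.3 121.9 168.1] stand [-37.  -39.7 168.1] yang -18.02 F [-5.3 -6.7  5.7] stF [-3.3 -7.9  5.7] g 9.4
(1, 0, 0) [ 0.03  1.   -0.02]
(0, 1, 0) [ 0.99 -0.03 -0.11]
(0, 0, 1) [-0.11 -0.02 -0.99]
(3.8, 0, 3.8) [-0.3   3.72 -3.87]
```

Call:
play_rows:
  increments:
    - [0, -0.2, 2.5, -2.6, 0]
    - [0, -0.2, 2.5, -2.6, 0]
    - [0, -0.2, 2.5, -2.6, 0]
    - [0, 0, 0.5, -0.5, 0]
    - [0, 0, 0, 0, 0]
    - [0, 0, 0, 0, 0]
    - [0, 0, 0, 0, 0]
    - [0, 0, 0, 0, 0]
    - [0, 0, 0, 0, 0]
    - [0, 0, 0, 0, 0]
  squeeze: 10

```text
t: 13.3
ee_pos: [497.9, 121.3, 174.8]
orientation: [[0.304, 0.951, -0.056], [0.947, -0.308, -0.092], [-0.104, -0.025, -0.994]]
force: [-0.5, -0.4, -1.5]
grip_width: 9.7
```

```bash
python3 - <<'E'
from h import *
st(); print(tool()[1].round(3))
p=w2s(tool()[0]);print(np.degrees(np.arctan2(-.5-p[0],p[2]-135)))
c=cap("wrist","w6.png");s=cap("scene"); crop(s,270,100,470,230,4,"s6.png")
E
```

```text
t 13.3 world [497.9 121.3 174.8] stand [-30.5 -38.4 174.8] yang -17.96 F [-0.5 -0.4 -1.5] stF [-0.4 -0.5 -1.5] g 9.7
[[ 0.304  0.951 -0.056]
 [ 0.947 -0.308 -0.092]
 [-0.104 -0.025 -0.994]]
37.02505635778552
```

View pics/w6.png

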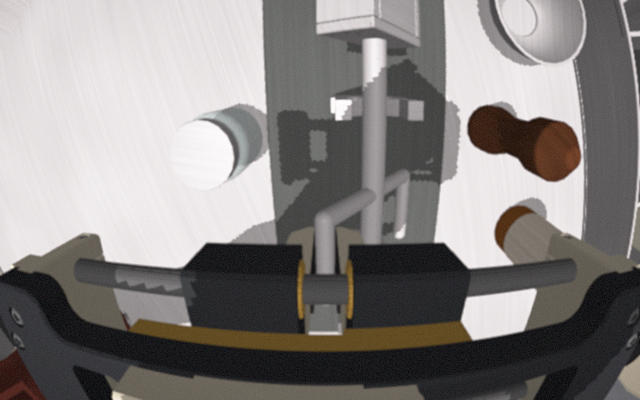

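View pics/s6.png

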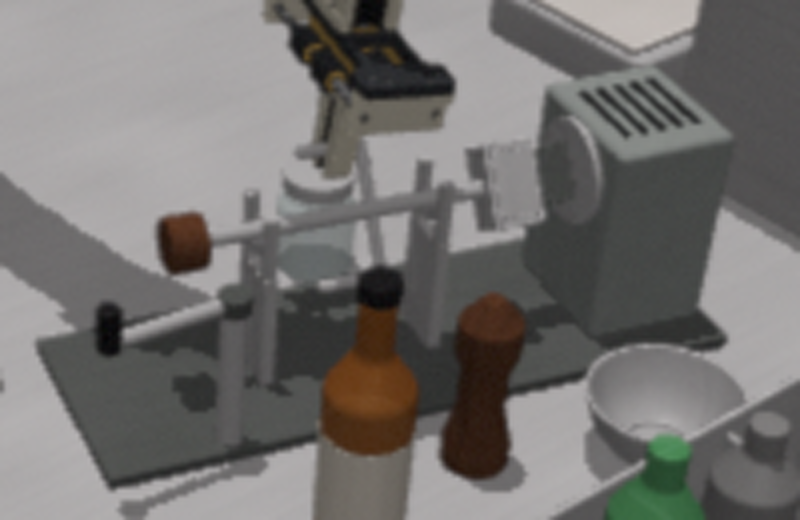

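Call:
play_rows:
  increments:
    - [0, 0, 0, 0, 0]
    - [0, 0, 0, 0, 0]
    - [0, 0, 0, 0, 0]
    - [0, 14, -0.4, -1.8, 0]
    - [0, 14, -0.4, -1.8, 0]
    - [0, 0, 0, 0, 0]
    - [0, 0, 0, 0, 0]
    - [0, 0, 0, 0, 0]
    - [0, 0, 0, 0, 0]
    - [0, 0, 0, 0, 0]
  squeeze: 30

```text
t: 14.65
ee_pos: [504.8, 146.1, 175.0]
orientation: [[0.306, 0.95, -0.061], [0.945, -0.311, -0.097], [-0.111, -0.028, -0.993]]
force: [-0.1, -0.2, -2.9]
grip_width: 8.5
```

```bash
python3 - <<'E'
from h import *
st(); print(tool()[1].round(3))
p=w2s(tool()[0]);print(np.degrees(np.arctan2(-.5-p[0],p[2]-135)))
c=cap("wrist","w7.png");s=cap("scene"); crop(s,270,100,470,230,4,"s7.png")
for d in [(1,0,0),(0,1,0),(0,0,1)]: print(d,loc(d))
E
```

```text
t 14.65 world [504.8 146.1 175. ] stand [-30.9 -12.6 175. ] yang -18.14 F [-0.1 -0.2 -2.9] stF [-0.1 -0.2 -2.9] g 8.5
[[ 0.306  0.95  -0.061]
 [ 0.945 -0.311 -0.097]
 [-0.111 -0.028 -0.993]]
37.21860271802639
(1, 0, 0) [ 0.03  1.   -0.03]
(0, 1, 0) [ 0.99 -0.03 -0.11]
(0, 0, 1) [-0.11 -0.03 -0.99]
```

View pics/s7.png

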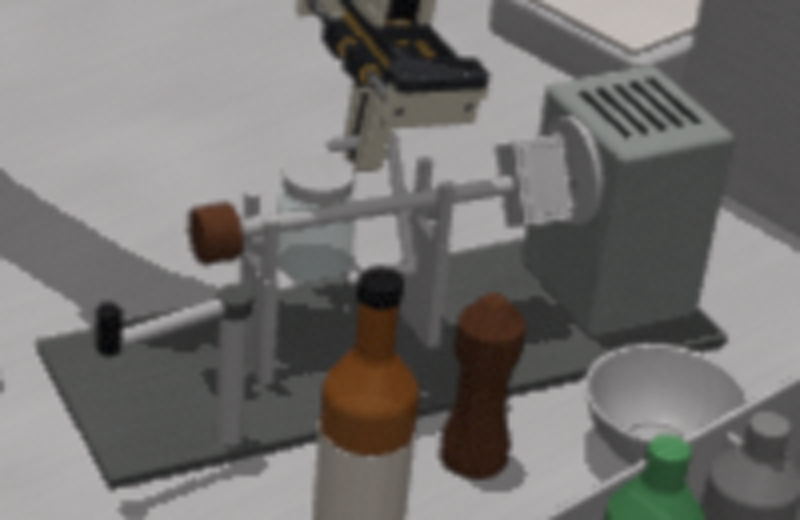

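The spit slid another 26 mm with no jam and the coupling is over the tang (crop about (545,180)). The angle is about 37°. Roughly 8-10 mm remain.

Call:
play_rows:
  increments:
    - [0, 9, -0.3, -1.2, 0]
    - [0, 9, -0.3, -1.2, 0]
    - [0, 0, 0, 0, 0]
    - [0, 0, 0, 0, 0]
    - [0, 0, 0, 0, 0]
    - [0, 0, 0, 0, 0]
    - [0, 0, 0, 0, 0]
    - [0, 0, 0, 0, 0]
    - [0, 0, 0, 0, 0]
    - [0, 10, -0.3, -1.2, 0]
  squeeze: 30

```text
t: 16.0
ee_pos: [506.8, 154.1, 174.3]
orientation: [[0.312, 0.946, -0.083], [0.937, -0.321, -0.135], [-0.155, -0.036, -0.987]]
force: [-8.0, -22.9, 8.3]
grip_width: 9.1
```

```bash
python3 - <<'E'
from h import *
st(); print(tool()[1].round(3))
p=w2s(tool()[0]);print(np.degrees(np.arctan2(-.5-p[0],p[2]-135)))
c=cap("wrist","w8.png");s=cap("scene"); crop(s,270,100,470,230,4,"s8.png")
t=cap("top");crop(t,120,110,360,280,3.3,"t8.png")
for d in [(1,0,0),(0,1,0),(0,0,1)]: print(d,loc(d))
E
```

```text
t 16.0 world [506.8 154.1 174.3] stand [-31.2  -4.4 174.3] yang -18.73 F [ -8.  -22.9   8.3] stF [ -1.2 -24.2   8.3] g 9.1
[[ 0.312  0.946 -0.083]
 [ 0.937 -0.321 -0.135]
 [-0.155 -0.036 -0.987]]
37.99001309407922
(1, 0, 0) [ 0.04  1.   -0.04]
(0, 1, 0) [ 0.99 -0.04 -0.15]
(0, 0, 1) [-0.15 -0.04 -0.99]
```

View pics/s8.png

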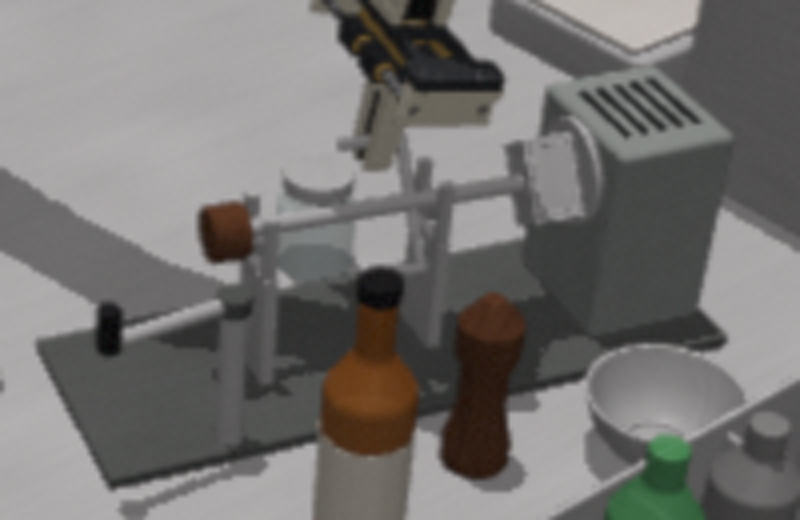

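View pics/t8.png

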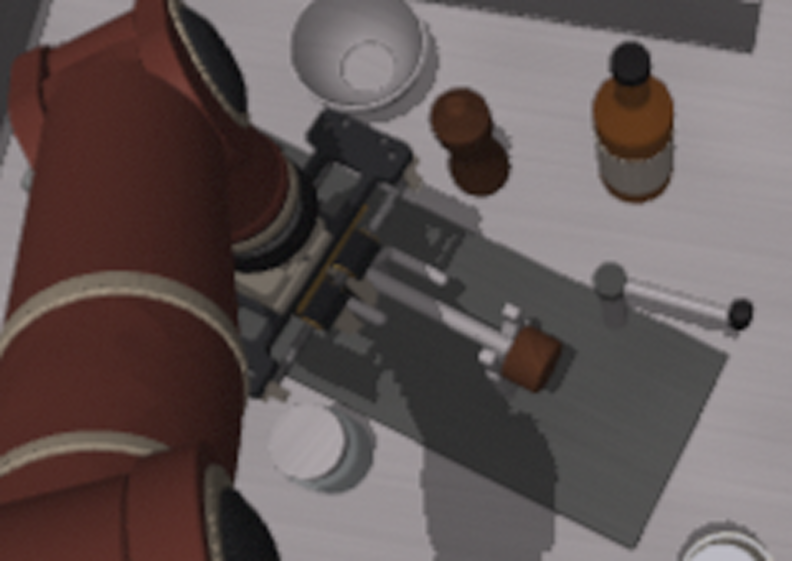

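```bash
python3 - <<'E'
from h import *
t=cap("top");s=cap("scene")
X,e=tri((t,*tp(531,358)),(s,*sp(226,231)));print(w2s(X),e)
def mask(c,box):
    im=c["pixels"].astype(int);m=(im[...,0]>im[...,2]*1.6)&(im[...,0]>50);z=np.zeros(m.shape,np.uint8);x0,y0,x1,y1=box;z[y0:y1,x0:x1]=m[y0:y1,x0:x1];return z
for c,b in ((t,(260,195,310,240)),(s,(310,140,340,175))):
    m=mask(c,b);n,l,st_,ce=cv2.connectedComponentsWithStats(m);i=1+st_[1:,4].argmax();print(c["n"],st_[i],ce[i]); c["ce"]=ce[i]
X,e=tri((t,*t["ce"]),(s,*s["ce"]));print(w2s(X),e)
st()
E
```

```text
[  -4.42458368 -132.3306376   137.81209532] [np.float64(0.06967450165303198), np.float64(0.06967450165320666)]
top [272 209  17  20 195] [279.84102564 217.97435897]
scene [321 151  12  11  91] [327.17582418 155.65934066]
[  -5.11938084 -130.2183614   142.59321598] [np.float64(1.1846073314647676), np.float64(1.184607331464722)]
t 16.25 world [506.8 154.2 174.2] stand [-31.2  -4.3 174.2] yang -18.78 F [ -6.6 -14.9   5.2] stF [ -2.2 -16.2   5.2] g 9.1
```

The handle centre is now at stand y≈-131, where home would put it. A 24 N resistance to the last push agrees, so the spit looks home. I'll release and retreat upward.

Call:
play_rows:
  increments:
    - [30, 0, 0, 0, 0]
    - [30, 0, 0, 0, 0]
    - [30, 0, 0, 0, 0]
    - [30, 0, 0, 0, 0]
    - [30, -1.5, 0, -10, 0]
    - [30, -1.5, 0, -10, 0]
    - [30, -3, 0, -20, 0]
    - [30, -4.5, 0, -30, 0]
    - [30, -4.5, 0, -30, 0]
    - [30, 0, 0, 0, 0]

```text
t: 17.5
ee_pos: [512.8, 159.1, 283.6]
orientation: [[0.311, 0.948, -0.072], [0.94, -0.318, -0.123], [-0.139, -0.029, -0.99]]
force: [0.1, -0.0, 0.2]
grip_width: 29.7
```

```bash
python3 - <<'E'
from h import *
import pickle
st(); print(tool()[1].round(3))
c=cap("wrist","w9.png");pickle.dump(c,open("w9.pkl","wb"))
for d in [(1,0,0),(0,1,0),(0,0,1)]: print(d,loc(d))
E
```

```text
t 17.5 world [512.8 159.1 283.6] stand [-26.9   2.1 283.6] yang -18.55 F [ 0.1 -0.   0.2] stF [0.1 0.  0.2] g 29.7
[[ 0.311  0.948 -0.072]
 [ 0.94  -0.318 -0.123]
 [-0.139 -0.029 -0.99 ]]
(1, 0, 0) [ 0.03  1.   -0.04]
(0, 1, 0) [ 0.99 -0.04 -0.14]
(0, 0, 1) [-0.14 -0.03 -0.99]
```

View pics/w9.png

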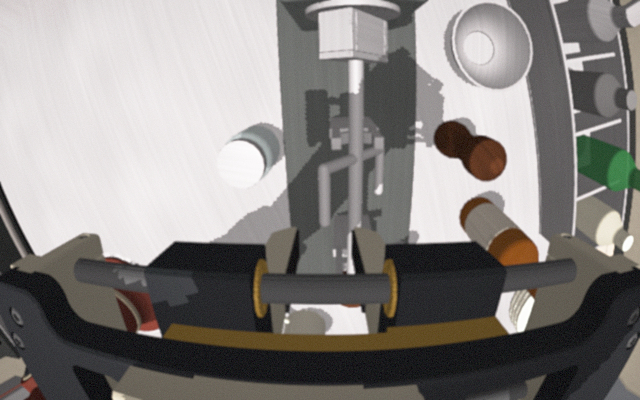

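```bash
python3 - <<'E'
from h import *
import pickle
c=pickle.load(open("w9.pkl","rb")); crop(c,270,0,430,240,2.5*1,"w9z.png")
crop(c,290,0,420,80,6,"w9y.png")
E
```

```text
(no output)
```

View pics/w9z.png

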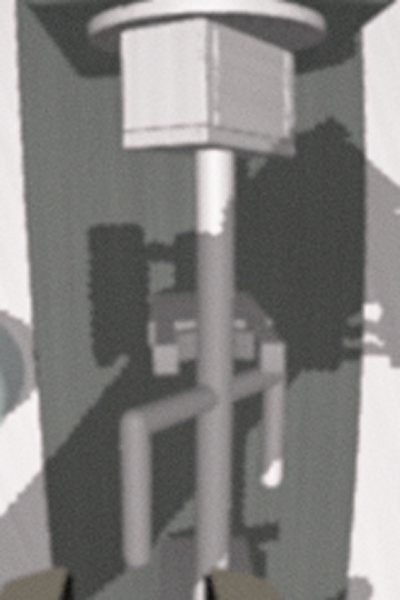

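View pics/w9y.png

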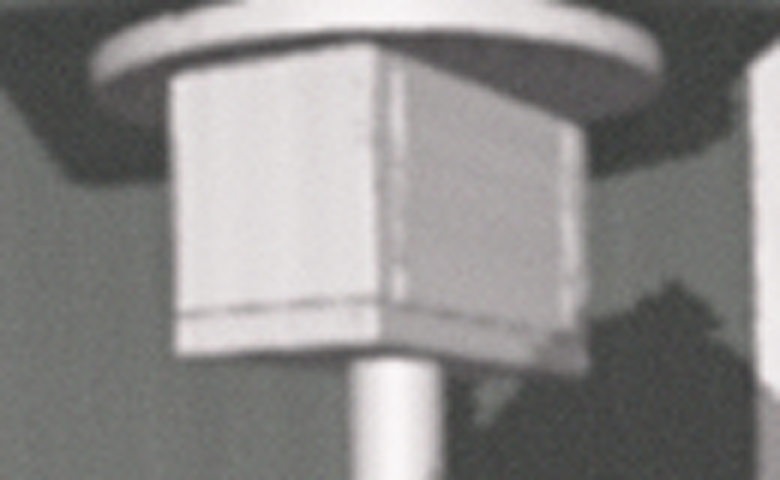

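```bash
python3 - <<'E'
from h import *
import pickle
c=pickle.load(open("w9.pkl","rb"))
q=lambda x,y:((x+.5)/6-.5+290,(y+.5)/6-.5)
print("mouth corner",w2s(onz(c,*q(373,42),171)),"rear",w2s(onz(c,*q(380,352),171)))
# flange face rim: top point z=177, y 151?
q2=lambda x,y:((x+.5)/2.5-.5+270,(y+.5)/2.5-.5)
print("crossbar upper", w2s(onz(c,*q2(135,418),175)), "lower", w2s(onz(c,*q2(270,382),95)))
k=w2s(tool()[0]);print(k)
P=[(90,-285,290)]
p,R=tool()
for tgt in P: print((R.T@RS()@(np.array(tgt)-k)).round(1))
E
```

```text
mouth corner [ -3.61184781 148.44014126 171.        ] rear [ -4.21466493 105.78974384 171.        ]
crossbar upper [-30.29745474  18.11457668 175.        ] lower [25.22401249  9.71106083 95.        ]
[-27.56343654   1.37137952 282.06882364]
[-280.6  127.9   27.9]
```

```bash
python3 - <<'E'
from h import *
import pickle
c=pickle.load(open("w9.pkl","rb"))
f=lambda X:((proj(c,s2w(X))-[290,0]+.5)*6-.5).round(0)
for X in [(-6.4,151,171),(-6.4,148,171),(0,151,177),(-42,151,135),(42,151,135),(42*.7,151,135+42*.71),(-42*.7,151,135+42*.71),(-6.4,109,171)]: print(X,f(X))
E
```

```text
(-6.4, 151, 171) [351.  24.]
(-6.4, 148, 171) [352.  45.]
(0, 151, 177) [403.  13.]
(-42, 151, 135) [100.  89.]
(42, 151, 135) [662.  85.]
(29.4, 151, 164.82) [615.  39.]
(-29.4, 151, 164.82) [175.  40.]
(-6.4, 109, 171) [362. 328.]
```

The coupling corner and flange rim show the same image offset from their home-position projections, so the mouth is on the flange. Next is the keeper. I'll push the bar with closed fingers just inside the knob, starting from its +x side.

```bash
cat >> h.py <<'E'
def go(tgts,grip=0):
    """stand-frame targets [(xyz,n)] -> rows with present full R"""
    p,R=tool(); k=w2s(p); rows=[]
    for tgt,n in tgts:
        d=R.T@RS()@(np.array(tgt,float)-k)/n
        rows+= [[grip]+[round(float(v),1) for v in d]+[0]]*n; k=np.array(tgt,float)
    print(len(rows),rows)
E
python3 - <<'E'
from h import *
st()
go([((125,-230,290),8),((125,-230,290),2)])
E
```

```text
t 17.55 world [511.9 158.6 282.1] stand [-27.6   1.4 282.1] yang -18.55 F [-1.3 -0.6  0.3] stF [-1.1 -1.   0.3] g 29.7
10 [[0, -28.1, 20.1, 2.4, 0], [0, -28.1, 20.1, 2.4, 0], [0, -28.1, 20.1, 2.4, 0], [0, -28.1, 20.1, 2.4, 0], [0, -28.1, 20.1, 2.4, 0], [0, -28.1, 20.1, 2.4, 0], [0, -28.1, 20.1, 2.4, 0], [0, -28.1, 20.1, 2.4, 0], [0, 0.0, 0.0, 0.0, 0], [0, 0.0, 0.0, 0.0, 0]]
```

Call:
play_rows:
  increments:
    - [0, -28, 20, 2.4, -0.5]
    - [0, -28, 20, 2.4, -0.5]
    - [0, -28, 20, 2.4, -0.5]
    - [0, -28, 20, 2.4, -0.5]
    - [0, -28, 20, 2.4, 0]
    - [0, -28, 20, 2.4, 0]
    - [0, -28, 20, 2.4, 0]
    - [0, -28, 20, 2.4, 0]
    - [0, 0, 0, 0, 0]
    - [0, 0, 0, 0, 0]

```text
t: 18.8
ee_pos: [594.7, -109.3, 274.1]
orientation: [[0.267, 0.958, -0.101], [0.953, -0.278, -0.123], [-0.146, -0.063, -0.987]]
force: [-1.3, 0.8, -0.3]
grip_width: 0.1
```

```bash
python3 - <<'E'
from h import *
st(); print(tool()[1].round(3))
t=cap("top");crop(t,120,110,360,280,3.3,"t10.png");c=cap("wrist","w10.png")
go([((125,-228,140),8)])
E
```

```text
t 18.8 world [ 594.7 -109.3  274.1] stand [ 127.4 -232.3  274.1] yang -16.18 F [-1.3  0.8 -0.3] stF [-1.5  0.4 -0.3] g 0.1
[[ 0.267  0.958 -0.101]
 [ 0.953 -0.278 -0.123]
 [-0.146 -0.063 -0.987]]
8 [[0, 3.0, 0.7, 16.5, 0], [0, 3.0, 0.7, 16.5, 0], [0, 3.0, 0.7, 16.5, 0], [0, 3.0, 0.7, 16.5, 0], [0, 3.0, 0.7, 16.5, 0], [0, 3.0, 0.7, 16.5, 0], [0, 3.0, 0.7, 16.5, 0], [0, 3.0, 0.7, 16.5, 0]]
```

View pics/w10.png

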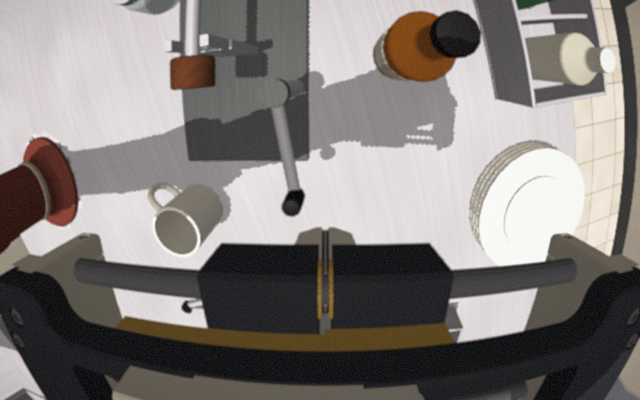

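View pics/t10.png

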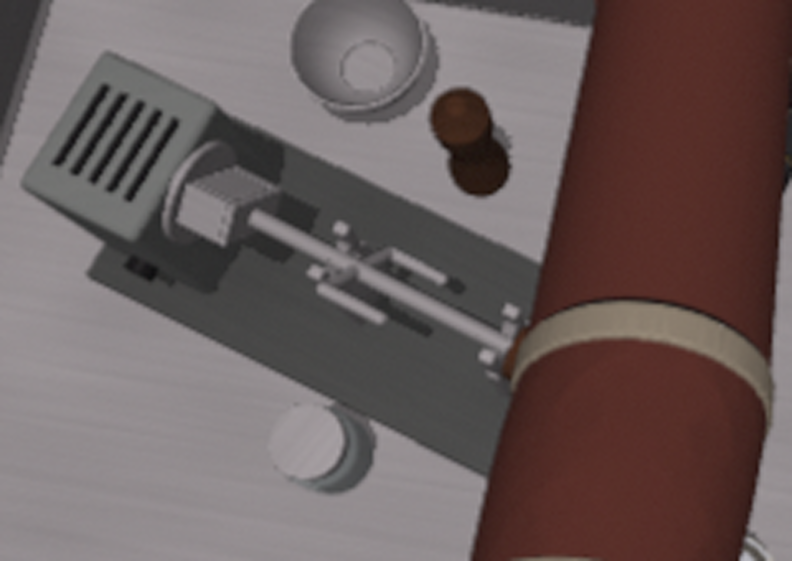

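The knob is at (292,203), the hinge at (282,92) and the bar between them. The fingertips at (325,235) are on the +x side of the bar and the oil bottle at (420,45) is clear. In the top view the coupling sits against the flange. Now I'll descend.

Call:
play_rows:
  increments:
    - [0, 3, 0.7, 16.5, 0]
    - [0, 3, 0.7, 16.5, 0]
    - [0, 3, 0.7, 16.5, 0]
    - [0, 3, 0.7, 16.5, 0]
    - [0, 3, 0.7, 16.5, 0]
    - [0, 3, 0.7, 16.5, 0]
    - [0, 3, 0.7, 16.5, 0]
    - [0, 3, 0.7, 14, 0]
    - [0, 0, 0, 0, 0]
    - [0, 0, 0, 0, 0]

```text
t: 20.15
ee_pos: [593.9, -96.0, 137.5]
orientation: [[0.256, 0.962, -0.097], [0.956, -0.267, -0.122], [-0.143, -0.061, -0.988]]
force: [-0.9, -0.4, -0.0]
grip_width: 0.6
```

```bash
python3 - <<'E'
from h import *
st()
c=cap("wrist","w11.png");s=cap("scene");crop(s,230,60,430,230,3.5,"s11.png")
def blk(phi,r,ex=0):
    d=6+17.5*abs(np.sin(phi))+7.5*abs(np.cos(phi))+ex
    return np.array([75-r*np.cos(phi)+d*np.sin(phi),-156-r*np.sin(phi)-d*np.cos(phi)])
for phi in np.arange(1.74,-.01,-.174): print(round(phi,2),blk(phi,68).round(1))
E
```

```text
t 20.15 world [593.9 -96.  137.5] stand [ 122.9 -219.7  137.5] yang -15.52 F [-0.9 -0.4 -0. ] stF [-0.8 -0.7 -0. ] g 0.6
1.74 [ 110.6 -218.9]
1.57 [  98.2 -224.1]
1.39 [  87.1 -227.3]
1.22 [  75.  -228.5]
1.04 [  62.3 -227.3]
0.87 [  49.7 -223.6]
0.7 [  37.5 -217.2]
0.52 [  26.6 -208.3]
0.35 [  17.6 -197.1]
0.17 [  10.9 -183.9]
0.0 [   7.  -169.5]
```

View pics/w11.png

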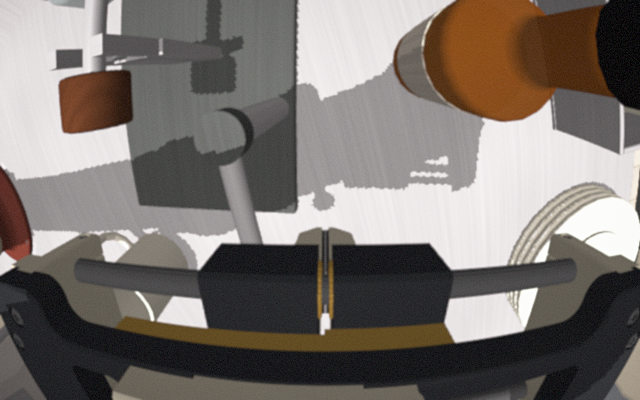

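View pics/s11.png

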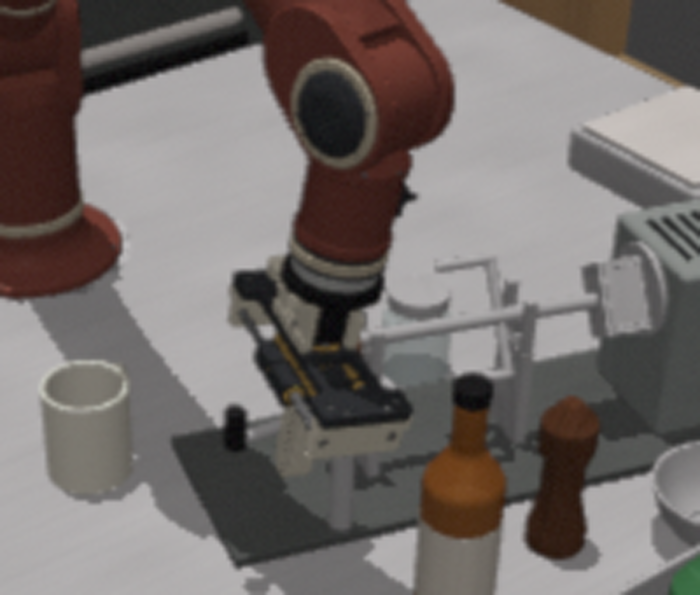

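```bash
python3 - <<'E'
from h import *
go([((110,-221,138),1),((98,-224,138),1),((87,-227,138),1),((75,-228.5,138),1),((62,-227.5,138),1),((49,-224,138),1)])
E
```

```text
6 [[0, -1.0, -12.9, 0.6, 0], [0, -2.7, -12.0, 1.1, 0], [0, -2.7, -11.0, 1.1, 0], [0, -1.2, -12.0, 0.9, 0], [0, 1.3, -13.0, 0.6, 0], [0, 3.8, -12.9, 0.2, 0]]
```

Call:
play_rows:
  increments:
    - [0, -1, -13, 0.6, 0]
    - [0, -2.7, -12, 1.1, 0]
    - [0, -2.7, -11, 1.1, 0]
    - [0, -1.2, -12, 0.9, 0]
    - [0, 1.3, -13, 0.6, 0]
    - [0, 0, 0, 0, 0]
    - [0, 0, 0, 0, 0]
    - [0, 0, 0, 0, 0]
    - [0, 0, 0, 0, 0]
    - [0, 0, 0, 0, 0]

```text
t: 21.5
ee_pos: [532.4, -86.2, 139.8]
orientation: [[0.258, 0.962, -0.09], [0.956, -0.268, -0.123], [-0.142, -0.054, -0.988]]
force: [0.7, 0.7, -0.1]
grip_width: 0.2
```

```bash
python3 - <<'E'
from h import *
st();print(tool()[1].round(3))
s=cap("scene");crop(s,230,60,430,230,3.5,"s12.png")
go([((49.7,-223.6,138),1),((37.5,-217.2,138),1),((26.6,-208.3,138),1),((17.6,-197,138),1),((11,-184,138),1),((8,-176,138),1)])
E
```

```text
t 21.5 world [532.4 -86.2 139.8] stand [  61.2 -227.7  139.8] yang -15.55 F [ 0.7  0.7 -0.1] stF [ 0.5  0.9 -0.1] g 0.2
[[ 0.258  0.962 -0.09 ]
 [ 0.956 -0.268 -0.123]
 [-0.142 -0.054 -0.988]]
6 [[0, 4.5, -11.3, 1.8, 0], [0, 6.6, -12.1, -0.3, 0], [0, 9.1, -10.8, -0.7, 0], [0, 11.4, -8.8, -1.2, 0], [0, 13.0, -6.4, -1.5, 0], [0, 8.0, -2.9, -1.0, 0]]
```

View pics/s12.png

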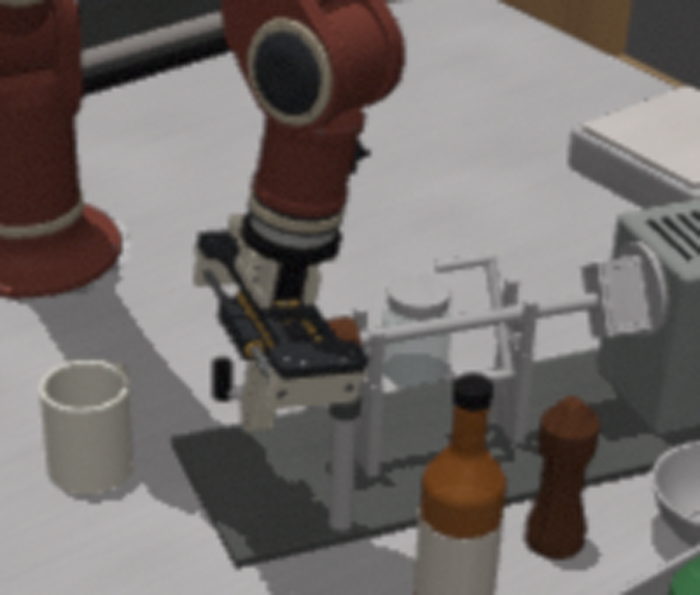

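The knob moved ahead of the fingers (crop (223,378)), so the push works. I'll carry on along the arc.

Call:
play_rows:
  increments:
    - [0, 4.5, -11.3, 1.6, 0]
    - [0, 6.6, -12, -0.3, 0]
    - [0, 9, -11, -0.7, 0]
    - [0, 11.5, -9, -1.2, 0]
    - [0, 11, -6, -1.5, 0]
    - [0, 0, 0, 0, 0]
    - [0, 0, 0, 0, 0]
    - [0, 0, 0, 0, 0]
    - [0, 0, 0, 0, 0]
    - [0, 0, 0, 0, 0]

```text
t: 22.8
ee_pos: [493.7, -28.1, 138.4]
orientation: [[0.257, 0.962, -0.09], [0.956, -0.267, -0.123], [-0.142, -0.054, -0.988]]
force: [0.3, -0.2, 0.4]
grip_width: 0.7
```

```bash
python3 - <<'E'
from h import *
st();print(tool()[1].round(3))
s=cap("scene");crop(s,230,60,430,230,3.5,"s13.png");c=cap("wrist","w13.png")
go([((9,-180,138),1),((7,-172,138),1),((7,-169,138),1)])
E
```

```text
t 22.8 world [493.7 -28.1 138.4] stand [   7.6 -182.9  138.4] yang -15.52 F [ 0.3 -0.2  0.4] stF [ 0.4 -0.1  0.4] g 0.7
[[ 0.257  0.962 -0.09 ]
 [ 0.956 -0.267 -0.123]
 [-0.142 -0.054 -0.988]]
3 [[0, 2.8, 1.5, 0.0, 0], [0, 8.0, -1.9, -1.0, 0], [0, 3.0, 0.0, -0.4, 0]]
```

View pics/s13.png

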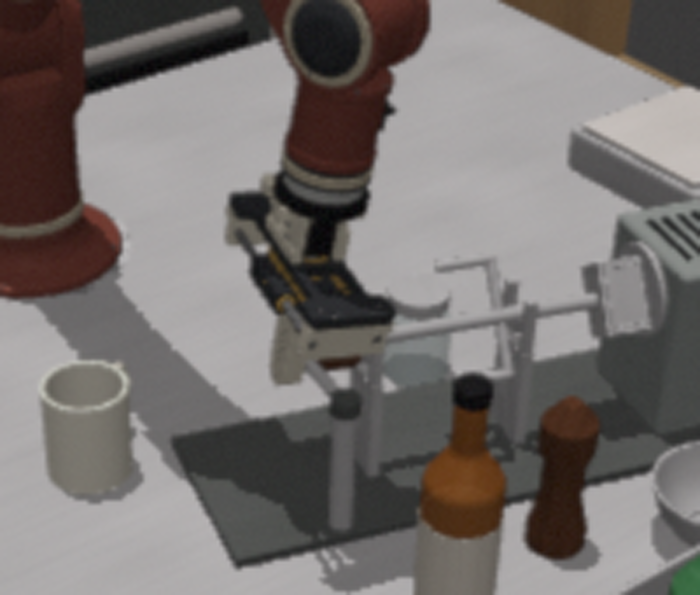

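View pics/w13.png

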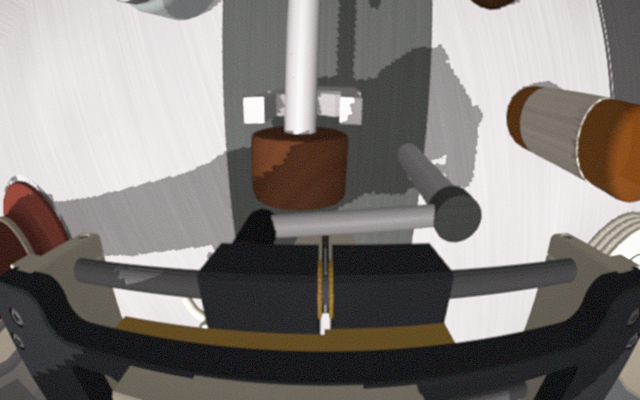

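The arm is nearly shut: knob at (258,228), bar to the hinge at (457,213), handle just ahead of it. Final push in small steps.

Call:
play_rows:
  increments:
    - [0, 5, 0, -0.7, 0]
    - [0, 4, 0, -0.6, 0]
    - [0, 3, 0, -0.4, 0]
    - [0, 3, 0, -0.4, 0]
    - [0, 3, 0, -0.4, 0]
    - [0, 3, 0, -0.4, 0]
    - [0, 4, 0, -0.5, 0]
    - [0, 4, 0, -0.5, 0]
    - [0, 5, 0, -0.7, 0]
    - [0, 5, 0, -0.7, 0]

```text
t: 24.15
ee_pos: [495.4, -17.8, 138.7]
orientation: [[0.273, 0.955, -0.118], [0.942, -0.29, -0.166], [-0.193, -0.065, -0.979]]
force: [-3.2, -7.7, 2.4]
grip_width: 0.4
```

```bash
python3 - <<'E'
from h import *
st();print(tool()[1].round(3))
c=cap("wrist","w14.png")
E
```

```text
t 24.15 world [495.4 -17.8 138.7] stand [   6.4 -172.5  138.7] yang -16.89 F [-3.2 -7.7  2.4] stF [-0.9 -8.3  2.4] g 0.4
[[ 0.273  0.955 -0.118]
 [ 0.942 -0.29  -0.166]
 [-0.193 -0.065 -0.979]]
```

View pics/w14.png

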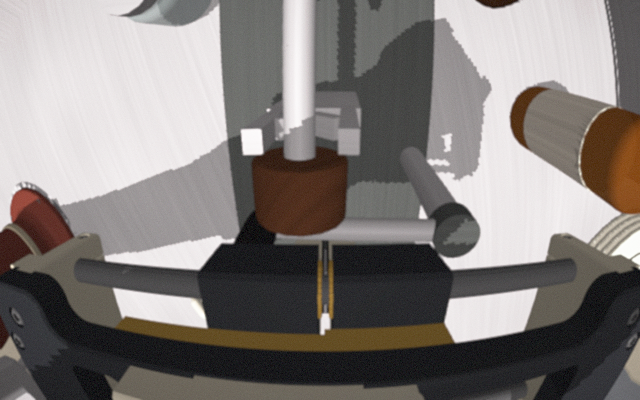

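An 8.3 N reaction is well above the 2 N needed to move the keeper, and the bar lies straight across behind the handle. I'll back off, rise, and check from above.

```bash
python3 - <<'E'
from h import *
go([((6,-190,140),2),((6,-200,290),5),((-100,-250,320),3)])
E
```

```text
10 [[0, -8.7, -0.2, 1.1, 0], [0, -8.7, -0.2, 1.1, 0], [0, -7.8, -1.9, -29.0, 0], [0, -7.8, -1.9, -29.0, 0], [0, -7.8, -1.9, -29.0, 0], [0, -7.8, -1.9, -29.0, 0], [0, -7.8, -1.9, -29.0, 0], [0, -18.1, -35.8, -4.2, 0], [0, -18.1, -35.8, -4.2, 0], [0, -18.1, -35.8, -4.2, 0]]
```

Call:
play_rows:
  increments:
    - [0, -9, 0, 1, 0]
    - [0, -9, 0, 1, 0]
    - [0, -8, -2, -29, 0]
    - [0, -8, -2, -29, 0]
    - [0, -8, -2, -29, 0]
    - [0, -8, -2, -29, 0]
    - [0, -8, -2, -29, 0]
    - [0, -18, -36, -4, 0]
    - [0, -18, -36, -4, 0]
    - [0, -18, -36, -4, 0]

```text
t: 25.45
ee_pos: [371.3, -61.0, 323.6]
orientation: [[0.268, 0.958, -0.106], [0.947, -0.282, -0.155], [-0.179, -0.059, -0.982]]
force: [0.4, -0.1, 0.7]
grip_width: 0.8
```

```bash
python3 - <<'E'
from h import *
import pickle
st()
c=cap("wrist","w15.png");pickle.dump(c,open("w15.pkl","wb"));t=cap("top","t15f.png");crop(t,120,110,360,280,3.3,"t15.png");s=cap("scene");crop(s,270,100,470,230,4,"s15.png")
E
```

```text
t 25.45 world [371.3 -61.  323.6] stand [-100.5 -249.1  323.6] yang -16.4 F [ 0.4 -0.1  0.7] stF [ 0.4 -0.   0.7] g 0.8
```

View pics/t15.png

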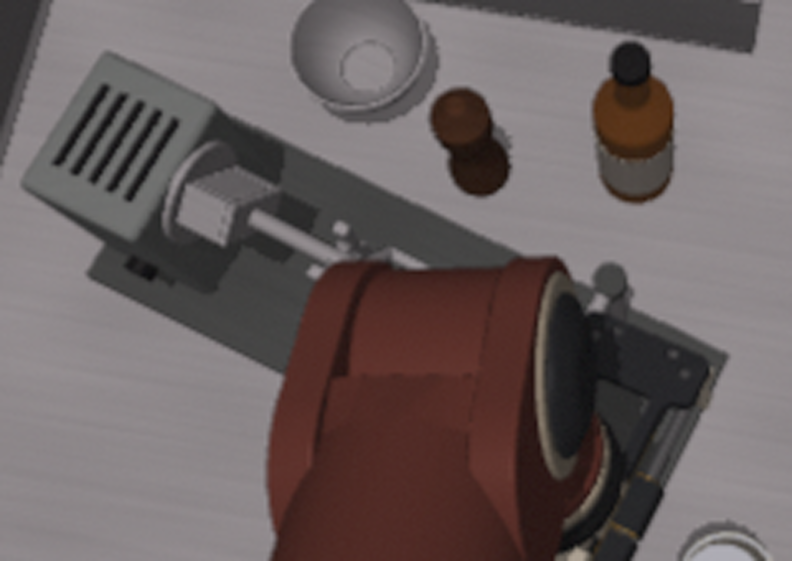

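View pics/s15.png

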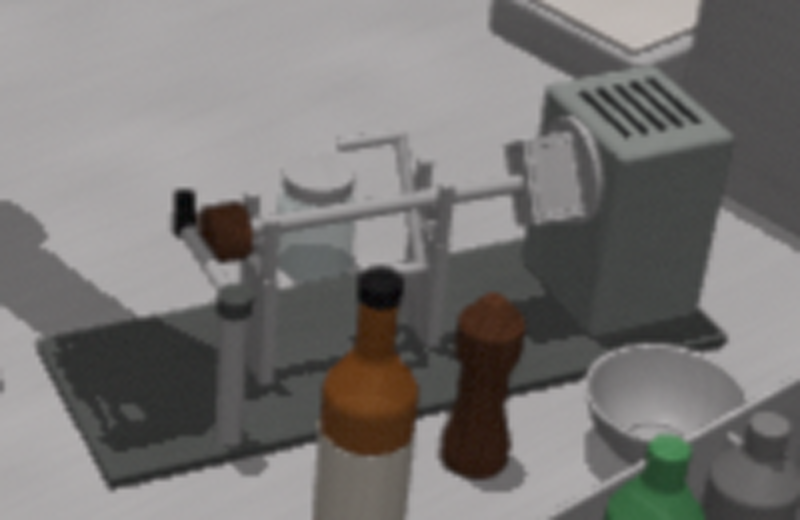

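View pics/w15.png

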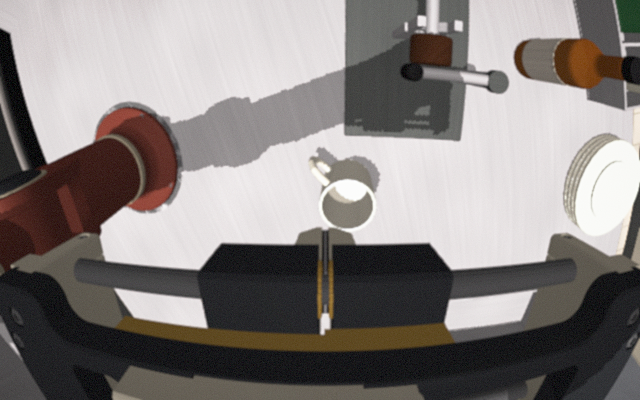

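```bash
python3 - <<'E'
from h import *
import pickle
w=pickle.load(open("w15.pkl","rb"));crop(w,380,0,540,110,5,"w15z.png")
s=cap("scene")
K,e=tri((w,409,71),(s,*sp(185,194)));P,e2=tri((w,498.5,79),(s,*sp(236,292)))
K=w2s(K);P=w2s(P);print(K,P,e,e2,"phi",np.arctan2(P[1]-K[1],P[0]-K[0]))
a=w2s(onz(w,409,71,165));b=w2s(onz(w,498.5,79,142));print(a,b,np.arctan2(b[1]-a[1],b[0]-a[0]))
E
```

```text
[ -30.34312095 -156.29726538  159.16003118] [  73.75408708 -155.50810818  141.20624952] [np.float64(1.2175611913035447), np.float64(1.2175611913035382)] [np.float64(0.6212247129224092), np.float64(0.6212247129225126)] phi 0.007580818895821152
[ -31.96958981 -157.41472932  165.        ] [  73.56388398 -154.92296068  142.        ] 0.023606782392899053
```

View pics/w15z.png

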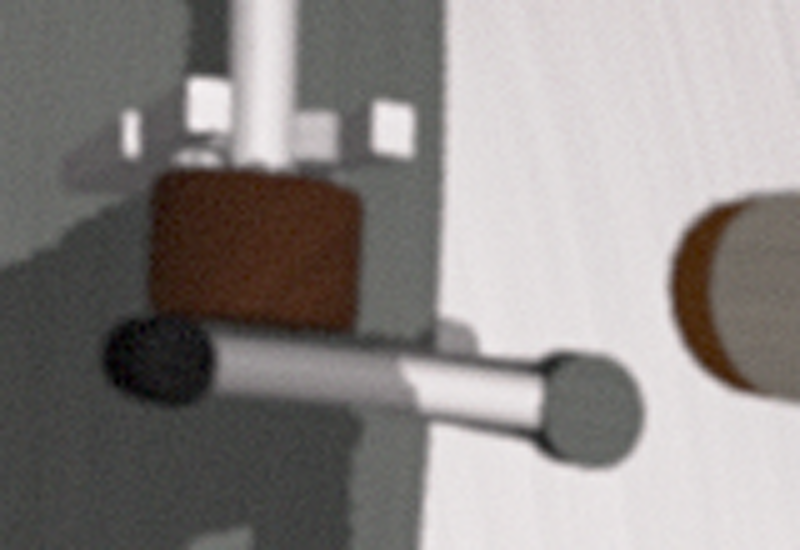

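```bash
python3 - <<'E'
from h import *
import pickle
w=pickle.load(open("w15.pkl","rb"))
f=lambda X:((proj(w,s2w(X))-[380,0]+.5)*5-.5).round(0)
for y in (-146,-149):
    print(y,[f((22*np.cos(a),y,135+22*np.sin(a))).tolist() for a in np.radians([180,135,90,45,0])])
print("handle back",[f((22*np.cos(a),-116,135+22*np.sin(a))).tolist() for a in np.radians([180,135,90,45,0])])
print("bar near edge/axis at x=20",f((20,-150,135)),f((20,-156,141)),f((20,-162,135)),"post",f((75,-156,142)),"knobtop",f((-25,-156,165)))
print("cradle -105 cheeks",f((-22.5,-110,158)),f((22.5,-110,158)))
E
```

```text
-146 [[167.0, 303.0], [216.0, 305.0], [301.0, 313.0], [365.0, 321.0], [369.0, 324.0]]
-149 [[166.0, 318.0], [215.0, 320.0], [300.0, 328.0], [364.0, 336.0], [368.0, 338.0]]
handle back [[171.0, 161.0], [220.0, 157.0], [306.0, 163.0], [370.0, 175.0], [374.0, 185.0]]
bar near edge/axis at x=20 [359. 341.] [367. 370.] [356. 397.] post [600. 403.] knobtop [184. 352.]
cradle -105 cheeks [195. 119.] [417. 148.]
```

```bash
python3 - <<'E'
from h import *
import pickle
w=pickle.load(open("w15.pkl","rb"));s=cap("scene")
f=lambda X:((proj(w,s2w(X))-[380,0]+.5)*5-.5).round(0)
q=lambda x,y:((x+.5)/5-.5+380,(y+.5)/5-.5)
print("rod pred",f((0,-112,135)),f((7,-112,135)),f((-7,-112,135)))
# handle centroid in both
X,e=tri((w,*q(256,248)),(s,*sp(226,231)));print("handle ctr",w2s(X),e)
# rod at coupling end & handle-end: scene rod centreline
for m in [(262,225),(515,186)]: print(m)
g=lambda X:((proj(s,s2w(X))-[270,100]+.5)*4-.5).round(0)
print("scene pred rod",[g((0,y,135)).tolist() for y in (-116,-105,36,100,109)], "handle mid",g((0,-131,135)), "knob",g((-25,-156,165)),"post",g((75,-156,142)))
E
```

```text
rod pred [275. 154.] [307. 158.] [242. 150.]
handle ctr [  -4.24774725 -132.63922915  137.94766268] [np.float64(0.15061256278618457), np.float64(0.15061256278624927)]
(262, 225)
(515, 186)
scene pred rod [[249.0, 233.0], [263.0, 230.0], [435.0, 196.0], [511.0, 181.0], [521.0, 178.0]] handle mid [230. 237.] knob [186. 191.] post [237. 292.]
```

The keeper is shut (about 0.01 rad). My handle-centre estimate is (-4.2, 137.9) in x and z, which is a bit off axis. I'll compare the rod's line in the scene image with the start.

```bash
python3 - <<'E'
from h import *
a=cv2.imread("pics/scene0.png");s=cap("scene");b=s["pixels"][:,:,::-1]
o=np.hstack([cv2.resize(np.ascontiguousarray(i[130:180,315:405]),None,fx=4.4,fy=8,interpolation=cv2.INTER_CUBIC) for i in (a,b)])
cv2.imwrite("pics/cmp.png",o); print(o.shape)
E
```

```text
(400, 792, 3)
```

View pics/cmp.png

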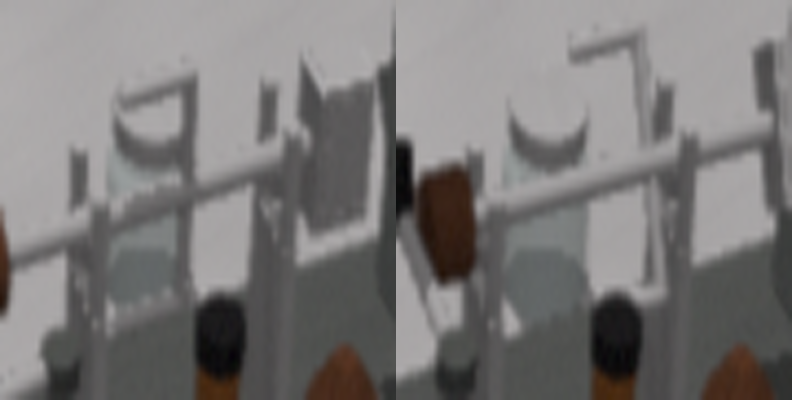

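The handle end seems about 3 mm higher than at the start. I'll get a view from straight above the handle to judge the sideways offset against the cradle cheeks.

```bash
python3 - <<'E'
from h import *
go([((0,-195,300),6),((0,-195,300),4)])
E
```

```text
10 [[0, 9.3, 16.7, 1.2, 0], [0, 9.3, 16.7, 1.2, 0], [0, 9.3, 16.7, 1.2, 0], [0, 9.3, 16.7, 1.2, 0], [0, 9.3, 16.7, 1.2, 0], [0, 9.3, 16.7, 1.2, 0], [0, 0.0, 0.0, 0.0, 0], [0, 0.0, 0.0, 0.0, 0], [0, 0.0, 0.0, 0.0, 0], [0, 0.0, 0.0, 0.0, 0]]
```

Call:
play_rows:
  increments:
    - [0, 9.3, 17, 1.2, 0]
    - [0, 9.3, 17, 1.2, 0]
    - [0, 9.3, 17, 1.2, 0]
    - [0, 9.3, 17, 1.2, 0]
    - [0, 9.3, 17, 1.2, 0]
    - [0, 9.3, 17, 1.2, 0]
    - [0, 0, 0, 0, 0]
    - [0, 0, 0, 0, 0]
    - [0, 0, 0, 0, 0]
    - [0, 0, 0, 0, 0]

```text
t: 27.0
ee_pos: [498.7, -33.0, 292.1]
orientation: [[0.263, 0.958, -0.111], [0.949, -0.278, -0.151], [-0.176, -0.066, -0.982]]
force: [-0.5, -0.4, 0.1]
grip_width: 0.2
```

```bash
python3 - <<'E'
from h import *
import pickle
st()
c=cap("wrist","w16.png");pickle.dump(c,open("w16.pkl","wb"))
P=proj(c,s2w((0,-131,135)));print(P,-c["R"].T@c["t"],w2s(-c["R"].T@c["t"]))
x,y=int(P[0]),int(P[1]);x0,y0=x-70,max(y-75,0);print(x0,y0);crop(c,x0,y0,x+70,y0+110,5.5,"w16z.png")
E
```

```text
t 27.0 world [498.7 -33.  292.1] stand [  13.8 -186.2  292.1] yang -16.16 F [-0.5 -0.4  0.1] stF [-0.4 -0.5  0.1] g 0.2
[321.25674858 106.82748065] [533.08724769  53.58240634 425.27173569] [ 22.36864119 -93.40216165 425.27173569]
251 31
```

View pics/w16z.png

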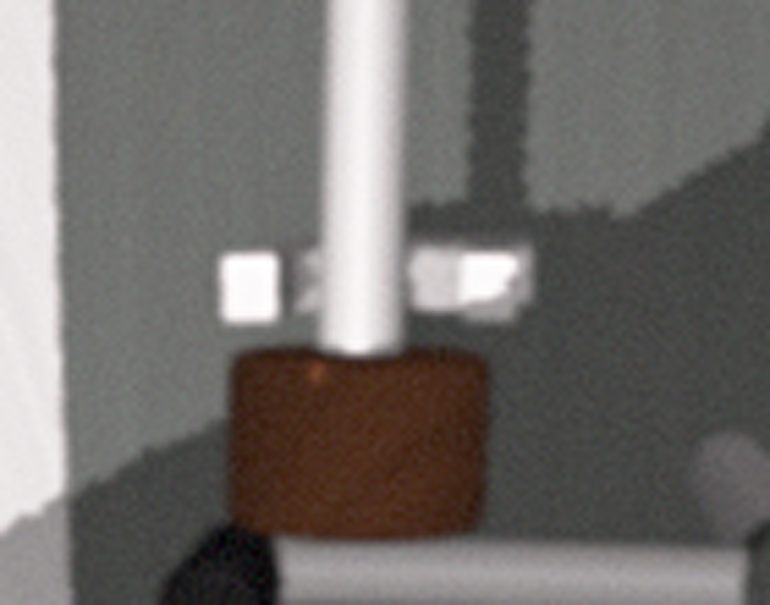

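```bash
python3 - <<'E'
from h import *
import pickle
c=pickle.load(open("w16.pkl","rb"))
q=lambda x,y:((x+.5)/5.5-.5+251,(y+.5)/5.5-.5+31)
z=lambda x,y,h:w2s(onz(c,*q(x,y),h)).round(1)
print("cheeks",z(220,285,158),z(280,285,158),z(460,280,158),z(530,280,158))
for h in (135,138):
  print("rod@cradle",z(325,285,h),z(403,285,h),"rod up",z(330,5,h),z(407,5,h))
  print("handle sides mid",z(230,440,h),z(489,440,h), "back",z(230,365,h),z(489,365,h),"end",z(230,515,h),z(487,515,h))
# handle centroid triang with scene
s=cap("scene");t=cap("top")
X,e=tri((c,*q(360,445)),(s,*sp(226,231)));print(w2s(X),e)
E
```

```text
cheeks [ -24.6 -106.5  158. ] [ -15.1 -106.6  158. ] [  12.7 -105.8  158. ] [  23.5 -105.6  158. ]
rod@cradle [ -10.7 -107.8  135. ] [   2.4 -107.8  135. ] rod up [ -9.8 -59.7 135. ] [  2.9 -59.9 135. ]
handle sides mid [ -27.4 -134.7  135. ] [  17.1 -134.3  135. ] back [ -27.1 -121.5  135. ] [  16.9 -121.4  135. ] end [ -27.7 -147.9  135. ] [  16.9 -147.5  135. ]
rod@cradle [ -10.4 -107.7  138. ] [   2.6 -107.7  138. ] rod up [ -9.5 -60.  138. ] [  3.1 -60.2 138. ]
handle sides mid [ -26.8 -134.2  138. ] [  17.1 -133.9  138. ] back [ -26.6 -121.2  138. ] [  17.  -121.1  138. ] end [ -27.1 -147.4  138. ] [  17.  -146.9  138. ]
[  -3.93758012 -133.89814051  138.79413116] [np.float64(1.2135585502069108), np.float64(1.2135585502070878)]
```

The rod sits about 3.5-4 mm toward -x at the rear cradle, measured against the cheeks. That puts the handle at x≈-4.5, inside the 6 mm limit but with little room. A gentle sideways nudge on the handle should settle it deeper in the V.

```bash
python3 - <<'E'
from h import *
go([((-64,-126,292),3),((-64,-126,140),7)])
E
```

```text
10 [[0, 20.2, -25.8, -1.8, 0], [0, 20.2, -25.8, -1.8, 0], [0, 20.2, -25.8, -1.8, 0], [0, 3.8, 1.4, 21.3, 0], [0, 3.8, 1.4, 21.3, 0], [0, 3.8, 1.4, 21.3, 0], [0, 3.8, 1.4, 21.3, 0], [0, 3.8, 1.4, 21.3, 0], [0, 3.8, 1.4, 21.3, 0], [0, 3.8, 1.4, 21.3, 0]]
```

Call:
play_rows:
  increments:
    - [0, 20, -26, -1.8, 0]
    - [0, 20, -26, -1.8, 0]
    - [0, 20, -26, -1.8, 0]
    - [0, 0, 0, 0, 0]
    - [0, 3.8, 1.4, 21, 0]
    - [0, 3.8, 1.4, 21, 0]
    - [0, 3.8, 1.4, 21, 0]
    - [0, 3.8, 1.4, 21, 0]
    - [0, 0, 0, 0, 0]
    - [0, 0, 0, 0, 0]

```text
t: 28.4
ee_pos: [444.4, 42.1, 207.1]
orientation: [[0.274, 0.956, -0.101], [0.945, -0.288, -0.153], [-0.176, -0.054, -0.983]]
force: [0.5, 1.0, 0.0]
grip_width: 0.7
```

```bash
python3 - <<'E'
from h import *
st()
c=cap("wrist","w17.png")
go([((-60,-126,140),5)])
E
```

```text
t 28.4 world [444.4  42.1 207.1] stand [ -59.5 -129.4  207.1] yang -16.73 F [0.5 1.  0. ] stF [0.2 1.1 0. ] g 0.7
5 [[0, 3.1, 0.6, 13.1, 0], [0, 3.1, 0.6, 13.1, 0], [0, 3.1, 0.6, 13.1, 0], [0, 3.1, 0.6, 13.1, 0], [0, 3.1, 0.6, 13.1, 0]]
```

View pics/w17.png

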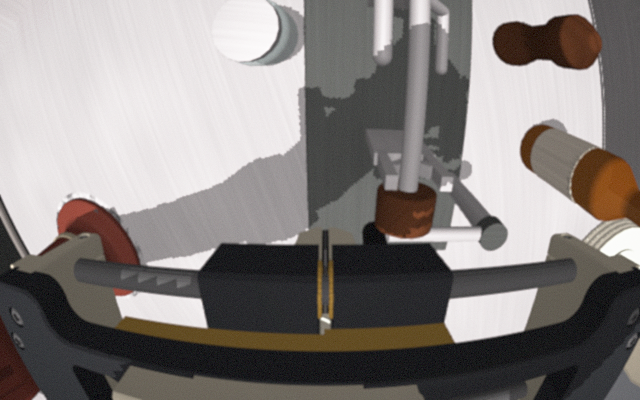

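The fingers at (325,240) are left of the knob (373,233) and the handle (405,210), so I can descend beside the handle.

Call:
play_rows:
  increments:
    - [0, 3, 0.4, 13, 0]
    - [0, 3, 0.4, 13, 0]
    - [0, 3, 0.4, 13, 0]
    - [0, 3, 0.4, 13, 0]
    - [0, 3, 0.4, 11, 0]
    - [0, 0, 0, 0, 0]
    - [0, 0, 0, 0, 0]
    - [0, 0, 0, 0, 0]
    - [0, 0, 0, 0, 0]
    - [0, 0, 0, 0, 0]

```text
t: 29.7
ee_pos: [445.3, 46.6, 139.4]
orientation: [[0.275, 0.956, -0.098], [0.945, -0.288, -0.153], [-0.174, -0.05, -0.983]]
force: [-0.9, 0.2, -0.6]
grip_width: 0.4
```

```bash
python3 - <<'E'
from h import *
st()
for d in [(1,0,0),(0,1,0),(0,0,1)]: print(d,loc(d))
E
```

```text
t 29.7 world [445.3  46.6 139.4] stand [ -59.8 -124.9  139.4] yang -16.73 F [-0.9  0.2 -0.6] stF [-0.9 -0.1 -0.6] g 0.4
(1, 0, 0) [-0.    1.   -0.05]
(0, 1, 0) [ 0.98 -0.01 -0.17]
(0, 0, 1) [-0.17 -0.05 -0.98]
```

Call:
play_rows:
  increments:
    - [0, 0, 4, -0.2, 0]
    - [0, 0, 4, -0.2, 0]
    - [0, 0, 4, -0.2, 0]
    - [0, 0, 2, -0.1, 0]
    - [0, 0, 2, -0.1, 0]
    - [0, 0, 2, -0.1, 0]
    - [0, 0, 2, -0.1, 0]
    - [0, 0, 2, -0.1, 0]
    - [0, 0, 2, -0.1, 0]
    - [0, 0, 2, -0.1, 0]

```text
t: 30.95
ee_pos: [466.0, 40.5, 139.0]
orientation: [[0.273, 0.956, -0.11], [0.946, -0.287, -0.153], [-0.177, -0.062, -0.982]]
force: [-4.8, 2.6, 2.9]
grip_width: 0.5
```

```bash
python3 - <<'E'
from h import *
st()
c=cap("wrist","w18.png");s=cap("scene");crop(s,270,100,470,230,4,"s18.png")
E
```

```text
t 30.95 world [466.   40.5 139. ] stand [ -38.3 -124.9  139. ] yang -16.72 F [-4.8  2.6  2.9] stF [-5.4  1.2  2.9] g 0.5
```

View pics/w18.png

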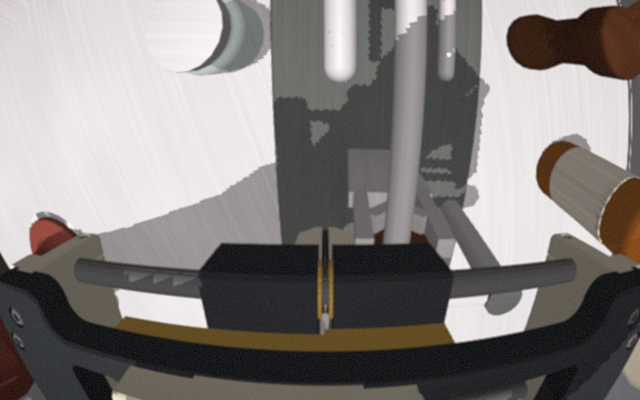

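Contact at 5 N and the handle has moved a few mm. I'll back off, rise, and measure from above again.

Call:
play_rows:
  increments:
    - [0, 0, -6, 0.3, 0]
    - [0, 0, -12, 0.6, 0]
    - [0, 0, -12, 0.6, 0]
    - [0, -4, -1, -28, 0]
    - [0, -4, -1, -28, 0]
    - [0, -4, -1, -28, 0]
    - [0, -4, -1, -28, 0]
    - [0, -4, -1, -28, 0]
    - [0, -6, 0, -8, 0]
    - [0, 0, 0, 0, 0]

```text
t: 32.3
ee_pos: [437.1, 48.5, 293.5]
orientation: [[0.27, 0.957, -0.105], [0.946, -0.284, -0.155], [-0.178, -0.057, -0.982]]
force: [-0.2, 0.0, 0.1]
grip_width: 0.6
```

```bash
python3 - <<'E'
from h import *
st()
go([((0,-190,300),6)])
E
```

```text
t 32.3 world [437.1  48.5 293.5] stand [ -68.2 -125.4  293.5] yang -16.53 F [-0.2  0.   0.1] stF [-0.2 -0.   0.1] g 0.6
6 [[0, -10.9, 11.3, 0.2, 0], [0, -10.9, 11.3, 0.2, 0], [0, -10.9, 11.3, 0.2, 0], [0, -10.9, 11.3, 0.2, 0], [0, -10.9, 11.3, 0.2, 0], [0, -10.9, 11.3, 0.2, 0]]
```

Call:
play_rows:
  increments:
    - [0, -11, 11, 0, 0]
    - [0, -11, 11, 0, 0]
    - [0, -11, 11, 0, 0]
    - [0, -11, 11, 0, 0]
    - [0, -11, 11, 0, 0]
    - [0, -11, 11, 0, 0]
    - [0, 0, 0, 0, 0]
    - [0, 0, 0, 0, 0]
    - [0, 0, 0, 0, 0]
    - [0, 0, 0, 0, 0]

```text
t: 33.55
ee_pos: [484.2, -39.5, 298.6]
orientation: [[0.27, 0.956, -0.111], [0.946, -0.285, -0.156], [-0.181, -0.063, -0.981]]
force: [0.0, -0.2, -0.6]
grip_width: 0.8
```

```bash
python3 - <<'E'
from h import *
import pickle
st()
c=cap("wrist","w19.png");pickle.dump(c,open("w19.pkl","wb"))
P=proj(c,s2w((0,-131,135)));x,y=int(P[0]),int(P[1]);x0,y0=x-70,max(y-75,0);print(x0,y0);crop(c,x0,y0,x+70,y0+110,5.5,"w19z.png")
s=cap("scene");crop(s,270,100,470,230,4,"s19.png")
E
```

```text
t 33.55 world [484.2 -39.5 298.6] stand [   1.7 -196.5  298.6] yang -16.6 F [ 0.  -0.2 -0.6] stF [ 0.1 -0.1 -0.6] g 0.8
263 19
```

View pics/w19z.png

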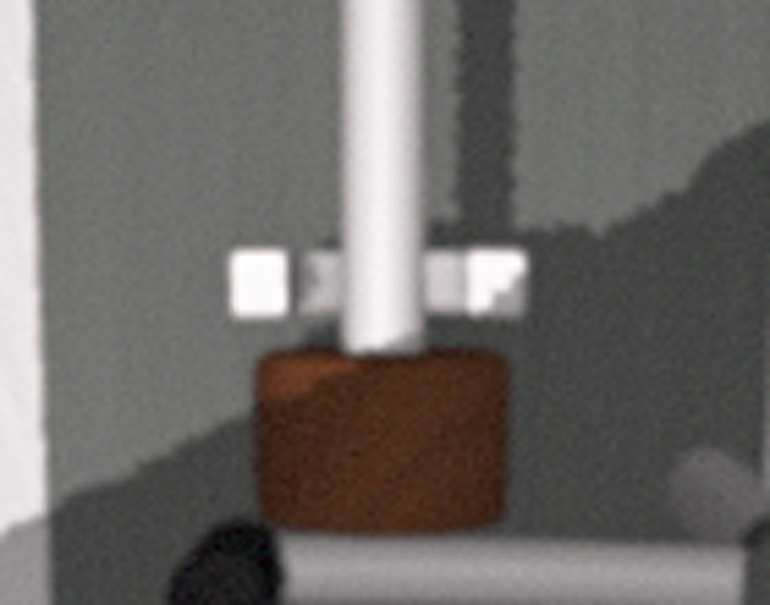

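View pics/s19.png

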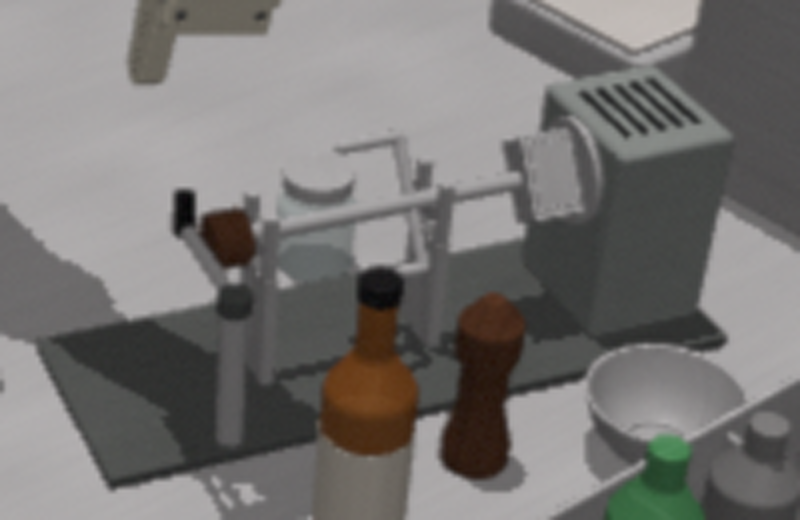

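```bash
python3 - <<'E'
from h import *
import pickle
c=pickle.load(open("w19.pkl","rb"));s=cap("scene")
q=lambda x,y:((x+.5)/5.5-.5+263,(y+.5)/5.5-.5+19)
z=lambda x,y,h:w2s(onz(c,*q(x,y),h)).round(1)
print("cheeks",z(230,285,158),z(528,285,158),"rod",z(342,285,135),z(421,285,135),"handle end",z(257,515,135),z(506,515,135))
print("bar",z(500,540,135),z(320,540,135))
X,e=tri((c,*q(383,440)),(s,*sp(229,237)));print("handle",w2s(X),e)
crop(c,250,0,410,70,4.8,"w19y.png")
g=lambda X:((proj(s,s2w(X))-[270,100]+.5)*4-.5).round(0)
for a in (25,35.5,45):
    r=np.radians(a);print(a,"scene prong ends",g((-50*np.sin(r),18,135+50*np.cos(r))),g((-50*np.sin(r),-29,135+50*np.cos(r))))
E
```

```text
cheeks [ -24.4 -107.1  158. ] [  22.2 -107.   158. ] rod [  -8.3 -107.7  135. ] [   5.1 -107.7  135. ] handle end [ -23.3 -148.2  135. ] [  20.1 -147.7  135. ]
bar [  19.1 -152.2  135. ] [ -12.3 -152.6  135. ]
handle [  -0.52931079 -133.2829467   135.53979091] [np.float64(1.6537930806789503), np.float64(1.6537930806789747)]
25 scene prong ends [407. 134.] [349. 145.]
35.5 scene prong ends [402. 134.] [344. 145.]
45 scene prong ends [397. 136.] [340. 147.]
```

View pics/w19.png

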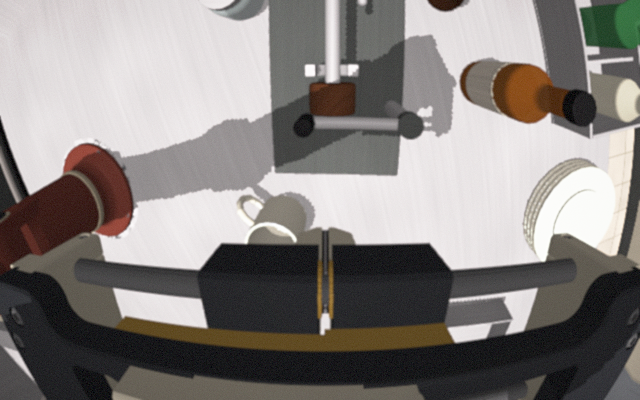

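The rod is now centred between the cheeks: handle x≈-0.5 and z≈135.5. Relative to the cradle and the bar, the handle's end is at about -145.8, so the spit is home. The prongs look slightly turned, so I'll check the angle once more from above.

Call:
play_rows:
  increments:
    - [0, 16, 0, -5, 0]
    - [0, 16, 0, -5, 0]
    - [0, 16, 0, -5, 0]
    - [0, 16, 0, -5, 0]
    - [0, 16, 0, -5, 0]
    - [0, 16, 0, -5, 0]
    - [0, 16, 0, -3, 0]
    - [0, 0, 0, 0, 0]
    - [0, 0, 0, 0, 0]
    - [0, 0, 0, 0, 0]

```text
t: 34.95
ee_pos: [520.6, 80.9, 311.4]
orientation: [[0.268, 0.957, -0.111], [0.946, -0.283, -0.156], [-0.181, -0.063, -0.982]]
force: [0.2, -0.4, 0.1]
grip_width: 0.0
```

```bash
python3 - <<'E'
from h import *
import pickle
st()
c=cap("wrist","w20.png");pickle.dump(c,open("w20.pkl","wb"));s=cap("scene");pickle.dump(s,open("s20.pkl","wb"))
crop(c,250,0,410,200,3,"w20z.png"); crop(s,330,115,430,180,8,"s20z.png")
E
```

```text
t 34.95 world [520.6  80.9 311.4] stand [  2.7 -70.8 311.4] yang -16.48 F [ 0.2 -0.4  0.1] stF [ 0.3 -0.3  0.1] g 0.0
```

View pics/w20z.png

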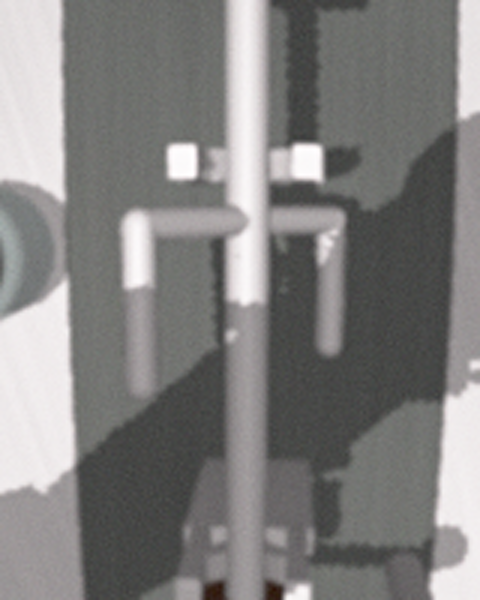

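View pics/s20z.png

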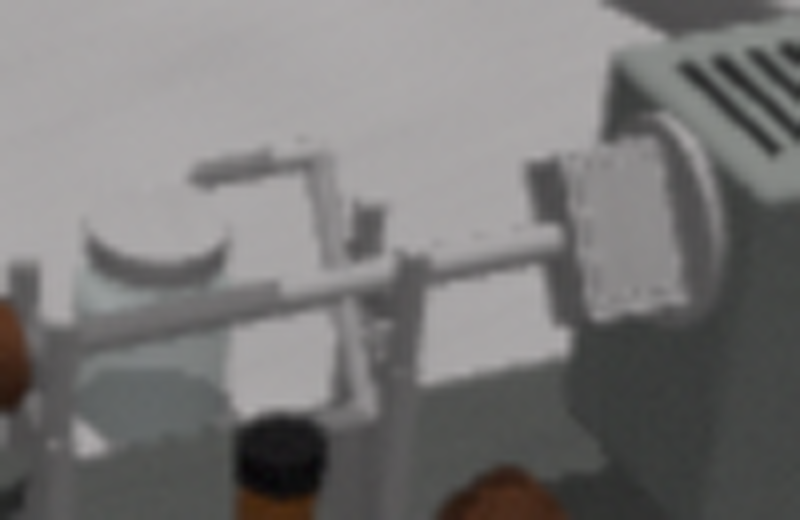

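```bash
python3 - <<'E'
from h import *
import pickle
c=pickle.load(open("w20.pkl","rb"));s=pickle.load(open("s20.pkl","rb"))
q=lambda x,y:((x+.5)/3-.5+250,(y+.5)/3-.5)
r=lambda x,y:((x+.5)/8-.5+330,(y+.5)/8-.5+115)
U,e=tri((c,*q(136,221)),(s,*r(318,160)));L,e2=tri((c,*q(335,218)),(s,*r(360,408)))
T,e3=tri((c,*q(143,390)),(s,*r(203,175)))
U,L,T=map(w2s,(U,L,T));print(U,L,T,e,e2,e3)
v=U-L;print(np.degrees(np.arctan2(-v[0],v[2])),np.linalg.norm(v))
# wrist only: solve angle from x on circle
for y,m in ((18,(136,221)),(18,(335,218)),(-27,(143,388)),(-27,(330,350))):
    best=min(np.arange(10,70,.25),key=lambda a:abs(proj(c,s2w((-.8+(-50 if m[0]<200 else 50)*np.sin(np.radians(a)),y,135+(50 if m[0]<200 else -50)*np.cos(np.radians(a)))))[0]-q(*m)[0]));print(m,best)
E
```

```text
[-31.74684982  16.73485125 169.91328306] [28.4296122  14.40939348 96.08954493] [-29.48522552 -32.80317179 175.10002251] [np.float64(0.6535273743919211), np.float64(0.6535273743918848)] [np.float64(1.5230493547172936), np.float64(1.5230493547173551)] [np.float64(1.4135167209507193), np.float64(1.4135167209507384)]
39.18475113719697 95.27097483409543
(136, 221) 37.75
(335, 218) 36.75
(143, 388) 35.75
(330, 350) 35.5
```

The fork is at 36-39° against the tang's 35.5°, within 0.07 rad. The crossbar is at y≈17-18 (home is 18), the keeper is shut, and the gripper is free and high. Handing in.

```bash
python3 - <<'E'
from h import *
a=cv2.imread("pics/scene0.png").astype(int);b=cap("scene")["pixels"][:,:,::-1].astype(int)
d=(np.abs(a-b).max(2)>40)
for n,(x0,y0,x1,y1) in dict(oil=(348,200,374,243),mill=(380,172,402,220),bowl=(415,188,458,215),pan=(140,230,230,330),mug=(243,163,268,202),tongs=(175,185,218,232),jar=(340,138,360,170)).items(): print(n,d[y0:y1,x0:x1].mean().round(3))
print(order.finish_job())
E
```

```text
oil 0.01
mill 0.06
bowl 0.0
pan 0.003
mug 0.008
tongs 0.264
jar 0.086
the job is handed in; nothing more can be done
None
```

The spit is loaded on the drive, the keeper is shut behind its handle, and the job is handed in at about 35 s. Handing in gives no verdict, so this rests on my own measurements.

**What I did:** I gripped the upper prong and turned the spit about 36° toward the robot to match the tang. Still holding the prong, I slid the spit about 53 mm until it met the flange (24 N on the last push). Then I released it and pushed the keeper bar shut with closed fingers (8 N at the stop). Finally I nudged the handle sideways, because it sat about 4.5 mm off axis, and backed away.

**Last checks:**

| Check | Measured | Target |
|---|---|---|
| Fork angle vs tang | 36–39° against 35.5° (about 0.07 rad at most) | within 0.18 rad |
| Handle sideways | about -0.5 mm | within ±6 mm |
| Handle height | about 135.5 mm | 129–143 mm |
| Handle end, relative to cradle and keeper bar | y ≈ -146 mm | -146 mm when home |
| Keeper angle (measured before the nudge) | about 0.01–0.02 rad | below 0.12 rad |

The gripper was touching nothing.

**Disagreements and weaker points:**
- **Coupling position:** the uncorrected wrist-camera reading put the coupling mouth at 148.4 mm rather than 151 mm. The flange rim showed the same offset, so I read that as camera error and took the spit as home.
- **Slide:** the tool tilted during the slide and the spit drifted to about 47° before the tang. I turned it back to about 37° before going on.
- **Bystanders:** I touched none of them. In the final before/after picture check, the oil, mill, bowl, pan, mug and jar areas changed little. The tongs area changed by 26%; the arm's shadow lay near it in the first picture, and I did not examine that area further.

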